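# Straighten the spice jars under the counter shelf with a ruler

## Robot

A 6-joint arm with a two-finger parallel gripper is mounted at the origin on a cart in front of the work surface, level with it; the furniture and walls round the work are solid. World frame = base frame: x ahead of the robot, y to its left, z up, the work surface at z = 0. Lengths are in mm, angles in degrees, forces in N, time in s.
With the tool pointing down it reaches from about 300 to 850 mm from the base axis. Payload 4.2 kg.
Tool frame: the origin (TCP) lies midway between the tips of the shut fingers; the grasp point (between the pads) lies env.grip_depth behind it (env.grip_depth is the distance from the TCP to the grasp point, in mm); z points along the fingers, y is the direction in which the jaws open and shut (so a half turn about z gives the same grasp; the last joint's range is limited). The gripper opens to 91 mm and grips with 3 to 60 N. Pads are 32 mm wide; open, the fingers measure 118 mm over their backs; the gripper's body (76 mm by 178 mm) begins 60 mm behind the grasp point.
Start: joints at [69.385, 18.312, 89.639, -0, 72.044, -1.146], TCP at [191.65, 542.14, 186.676] pointing down, gripper open.
Joint ranges: [-177.97, 177.97], [-48.28, 115.42], [12.27, 149.76], [-77.06, 257.06], [2.81, 150.46], [-146.56, 146.56]. Speed limits (degrees/s): [147.25, 147.25, 180, 180, 180, 180].

## Interface

Orientations are given as [roll, pitch, yaw] about the fixed x, y, z axes, in that order (R = Rz(yaw) Ry(pitch) Rx(roll)).
In Python, from workcell import env, cams, spotter gives the robot as it stands.
- The arm moves only by the tool apply_moves, never from a script. Its argument "plan" is a list of rows, each an object with "jaw": the closure, from 0 (fully open) to 1 (shut); "delta_pos": the shift along the tool's x, y, z in mm, a list of three; "spin": the turn about the tool's z in rad. In form: [{"jaw": jaw, "delta_pos": [dx, dy, dz], "spin": spin}, ...]. A call has exactly 8 rows; each row is the pose to reach, as a shift and turn from the pose measured when the call began, along the tool's axes at that moment; what a row does not reach only later rows make up. A row lasts 1/8 s, in which the tool goes at most 62.5 mm and 10.7 degrees, less where a joint would pass 70% of its speed; a pose out of reach is approached as far as the arm can. A call with a gripper value outside its range is refused whole. The fingers move at their own pace and stop on an object; "squeeze" is the grip in N (left out, the last holds). Time passes only in rows, so rows that repeat a pose let the fingers close, or fill a call up. It gives the time, the measured TCP pose, the force and the opening at its end, in the units of the state.
- env.state(): the state, without advancing time (a new reading comes with each control period).
- cams.grab_frame(name): name is "scene" or "side" or "wrist"; returns the picture (384x512x3 uint8, red, green, blue); there is no depth.
- cams.calibration(name): a dict with "camera_matrix" (3x3 intrinsics, pixels), "rvec" (rotation vector, rad) and "tvec" (3), from world to camera coordinates, as OpenCV has them. Camera axes: x right, y down, z forward; pixel columns grow to the right and rows downward; lengths in mm; the calibration is good to about 2 mm. A picture is of the moment at which its call begins: read the wrist's pose just before it. calibration takes no time and is no camera call; for the wrist camera it gives the pose at the moment of the call.
- env.job_done(): hands the job in, once; it reports no verdict.
Trained networks look in the newest picture that a camera, given by its name, has taken for a name from the list of things; names that differ only in an ending like _2 or _b are one class to them, and where a whole thing is asked for, a point or a joint stands for the part that bears it (a point fixed in the world has none). Each returns a list of dicts, best first, with "confidence" (0 to 1); they miss things now and then, are a little off and sometimes report something else, mostly with a low value. They report only what shows in the picture. A call takes as long as a camera call.
- spotter.masks_of(camera, target): "region" (384x512 bool, what is visible of it) and "extent" ([left, top, right, bottom] in pixels, round what is visible of it).
The state is a dict: "time_s": time; "qpos": joint angles; "qvel": joint speeds; "effort": joint torques, N m; "ee_pos": TCP position; "ee_rot": TCP orientation; "force": force on the tool from outside, world axes, zero at the start; "torque": the same for the moment, N m; "gripper_width": finger opening in mm.
Only numpy, scipy, OpenCV 4.12 (cv2) and the standard library are available. Lean on these libraries where they do the work, as an engineer would, in place of code of your own. Each camera call takes 0.05 s, during which the arm holds its last target.

## Task

Three spice jars stand out of line at the front of the low counter shelf. Take the flat wooden ruler from its rest and push the jars back under the shelf with its edge until they stand upright in one straight row, fronts level with the front of the honey pot at one end of the shelf (not the tin at the other end), then set the ruler back in its rest as you found it. Do not touch the jars with the gripper, and do not knock the jars over, hit the shelf or move the pot and the tin.

Things in the scene. Friction and masses are not known exactly. Their poses are not given: they have to be found in the camera images.
- ruler_grip (a point): Place to pinch the ruler, across its 8 mm thickness, fingers pointing along the face (hand on the robot's side, tilted 40 degrees): middle of length and thickness, 18 below the upper edge and 102 above the lower edge along the face. Axes as it leans in the rest: x level, away from the robot; y along its length, to the left; z straight up.
- rest_seat (a point): Dark wooden rest, fixed: base 10 thick, a lip 13 high beyond the ruler's foot, two leaning ribs under the near face 55 either side of the middle, reaching 79 up the face. This point and its axes are where ruler_grip and its axes lie when the ruler is home. The ruler lifts straight up out of it and returns the same way; let go within 2 mm of home and it settles.
- riser: Low wooden counter shelf, fixed, 420 wide, 200 deep. Origin on the worktop under the middle of the board's front edge; x points under the shelf, away from the robot, y to its left, z up. Board underside 155 above the worktop, board 18 thick: an upright hand cannot go under it. Inner faces of the side panels at y = +-187. Mug and tea box stand on it.
- jar_left_centre (a point): Left spice jar, upright, round, 41 diameter, 105 high, 80 to 155 g; point at its centre, half-way up. The three jars stand on the worktop about 60 apart along the shelf's y, each a different amount too far forward, nothing between them or right behind them. They slide upright when pushed low down.
- jar_mid_centre (a point): Middle spice jar, the same kind and point.
- jar_right_centre (a point): Right spice jar, the same kind and point.
- honey_pot_centre (a point): Honey pot of turned wood, ribbed domed body, 76 diameter, 82 high, loose; point at its centre, half-way up; axes parallel to the shelf's. It stands at the left or right end under the shelf, about 144 from the middle. Its foremost point, 38 in front of its centre along the shelf's x, sets the row's line, 15 to 45 behind the board's front edge.
- tin: Low round food tin with a flat lid, 75 diameter, 58 high, loose, at the other end under the shelf; origin at the centre of its underside. Its depth means nothing; it stays where it is.
- ruler: Flat rectangular wooden ruler (small board), 170 long, 120 high, 8 thick, 110 g, leaning in its rest 40 degrees from vertical, top towards the robot. Origin at the middle of its lower edge, half-way through the thickness; axes as at ruler_grip: the face runs down along (sin 40, 0, -cos 40), its far side looks along (cos 40, 0, sin 40). Pushed along x, the far lower corner leads.
- honey_pot: The honey pot; origin at the centre of its underside.
- jar_left: The left spice jar; origin at the centre of its underside.
- jar_mid: The middle spice jar; origin at the centre of its underside.
- jar_right: The right spice jar; origin at the centre of its underside.

How it is judged (in metres and radians):
On the way, in this order (a step that is already met when the one before it is completed fails the run):
1. the ruler is lifted out of its rest (distance between ruler_grip and rest_seat above 0.04 m), for 0.1 s.
2. all three jars stand upright, fronts level with the honey pot's front, while the ruler is out of its rest (x of jar_left_centre in the frame of honey_pot_centre between -0.0256 and -0.0096 m and angle between each of jar_left_centre, jar_mid_centre, jar_right_centre's own z axis and vertical below 0.1 rad and x of jar_mid_centre in the frame of honey_pot_centre between -0.0256 and -0.0096 m and x of jar_right_centre in the frame of honey_pot_centre between -0.0256 and -0.0096 m and distance between ruler_grip and rest_seat above 0.1 m), for 0.2 s.
At the end, for the whole second after the job is handed in: All three jars stand upright (within 0.1 rad) with their fronts within 8 mm of the level of the honey pot's front, measured along the shelf's depth; the ruler is home in its rest (grip point within 12 mm, leaning as found within 0.12 rad); ruler and jars are at rest (x of jar_left_centre in the frame of honey_pot_centre between -0.0256 and -0.0096 m and angle between each of jar_left_centre, jar_mid_centre, jar_right_centre's own z axis and vertical below 0.1 rad and x of jar_mid_centre in the frame of honey_pot_centre between -0.0256 and -0.0096 m and x of jar_right_centre in the frame of honey_pot_centre between -0.0256 and -0.0096 m and distance between ruler_grip and rest_seat below 0.012 m and angle between the z axis of ruler_grip and the z axis of rest_seat, either way round below 0.12 rad and linear speed of each of ruler, jar_left, jar_mid, jar_right below 0.02 m/s); the robot touches nothing.
It fails at once if a jar is tipped (over 0.4 rad) (angle between any of jar_left_centre, jar_mid_centre, jar_right_centre's own z axis and vertical above 0.4 rad).
It fails at once if the gripper or arm touches a jar (over 1 N) (contact force between any of the fingers, the arm and jar_left above 1 N or contact force between any of the fingers, the arm and jar_mid above 1 N or contact force between any of the fingers, the arm and jar_right above 1 N).
It fails at once if the honey pot or the tin is moved (over 8 mm) (distance of any of honey_pot, tin from where it was at the start of the episode above 0.008 m).
It fails at once if the gripper, arm or ruler hits the shelf (over 10 N) (contact force between any of the fingers, the arm, ruler and riser above 10 N).
It also fails if it takes over 51 s, if anything falls off the work surface, if the arm or the gripper's body presses on something with over 40 N, if the wrist force passes 120 N, or if a joint passes its speed limit or range.

## Working session

There is one attempt and no reset: what is moved stays moved. The work goes in short steps, Python scripts to look and compute and a tool call to move; the robot and the scene stay as the last step left them, time stands still between calls to the robot, and variables do not carry over. Pictures are saved under pics/ and viewed, and the job is handed in when it is done.

Besides the shell and the picture viewer there is one more tool, called after "Emit:" by a JSON object that holds its "fn" and its "kwargs". apply_moves: Moves the arm, as the interface text tells. Its arguments: {"type":"object","properties":{"plan":{"type":"array"},"squeeze":{"type":"number"}},"required":["plan"]}

```bash
ls; mkdir -p pics; cat > h.py <<'E'
import numpy as np, cv2
from workcell import env, cams, spotter
def cal(n):
    c=cams.calibration(n); K=np.array(c["camera_matrix"],float); R=cv2.Rodrigues(np.array(c["rvec"],float))[0]; t=np.array(c["tvec"],float).ravel()
    return K,R,t
def ray(c,u,v):
    K,R,t=c; d=R.T@np.linalg.solve(K,[u,v,1.]); o=-R.T@t; return o,d
def onz(c,u,v,z):
    o,d=ray(c,u,v); return o+d*(z-o[2])/d[2]
def proj(c,P):
    K,R,t=c; p=(np.atleast_2d(P)@R.T+t)@K.T; return p[:,:2]/p[:,2:]
def grab(n,f):
    im=cams.grab_frame(n); cv2.imwrite('pics/'+f,im[:,:,::-1]); return im
E
python3 - <<'E'
from h import *
print(env.state(), env.grip_depth)
for n in ['scene','side','wrist']:
    grab(n,n+'0.png'); c=cal(n); print(n,c[0].round(1).tolist(),(-c[1].T@c[2]).round(),c[1][2].round(2))
print(env.state()['time_s'])
E
```

```text
pics
{'time_s': 0.0, 'qpos': array([ 6.93850219e+01,  1.83526641e+01,  8.97087265e+01, -4.27430641e-04,
        7.20437506e+01, -1.14532481e+00]), 'qvel': array([ 0.06230097,  0.0218196 , -0.00379061, -0.00025987,  0.00827604,
        0.00366263]), 'effort': array([-6.62474577e-04, -4.12459087e+01, -2.31974941e+01,  7.27334619e-02,
        4.55583993e-02, -1.76992999e-04]), 'ee_pos': array([191.44563618, 541.58398624, 185.79435883]), 'ee_rot': array([-1.79894872e+02, -1.69530975e-03,  1.60530477e+02]), 'force': array([ 0.41446492, -0.73874076, -0.30873604]), 'torque': array([0.01650848, 0.01458684, 0.02266723]), 'gripper_width': 90.96240867677339} 18.8
scene [[428.4, 0.0, 257.5], [0.0, 428.4, 188.6], [0.0, 0.0, 1.0]] [ -50. -469.  611.] [ 0.67  0.48 -0.57]
side [[498.1, 0.0, 250.8], [0.0, 498.1, 192.6], [0.0, 0.0, 1.0]] [ -69. -974.  583.] [ 0.5   0.76 -0.41]
wrist [[269.7, 0.0, 258.8], [0.0, 269.7, 187.2], [0.0, 0.0, 1.0]] [124. 567. 384.] [ 0.24 -0.09 -0.97]
0.15
```

View pics/scene0.png

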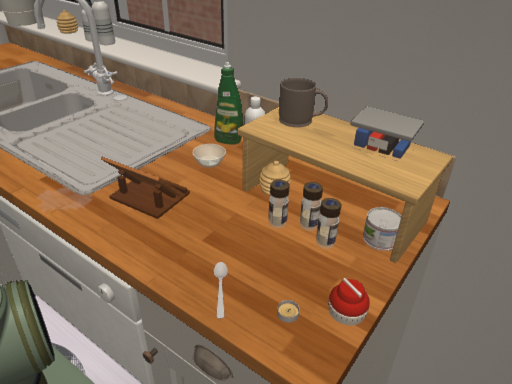

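View pics/side0.png

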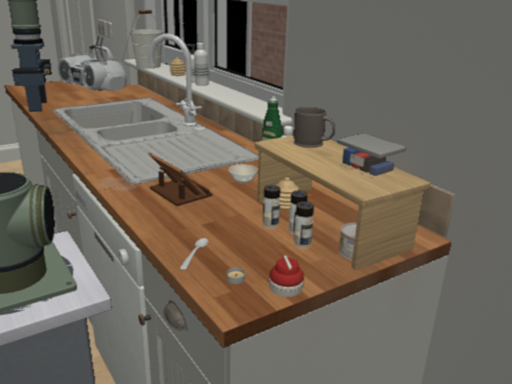

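View pics/wrist0.png

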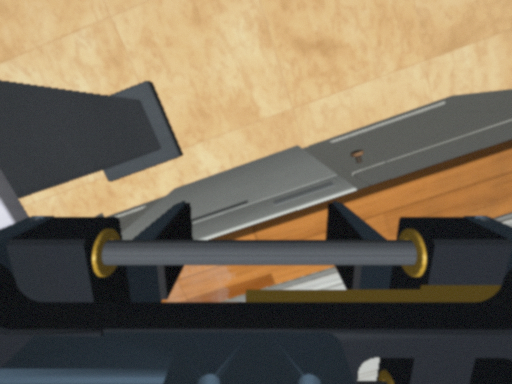

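The scene shows the ruler in its rest at about (148,185), the jars at (278,203), (311,206) and (328,222), the honey pot at the left end (275,180) and the tin at the right (382,228).

Moves can't tilt the hand, so I plan to pinch the ruler upright near one end and push each jar with its far end, like a paddle. Next I'll get masks.

```bash
python3 - <<'E'
from h import *
import pickle
out={}
for n in ['scene','side']:
    im=cams.grab_frame(n)
    for t in ['ruler','riser','jar_left','jar_mid','jar_right','honey_pot','tin','rest_seat']:
        r=spotter.masks_of(n,t)
        out[n,t]=r
        print(n,t,[(round(x['confidence'],2),[int(a) for a in x['extent']],int(x['region'].sum())) for x in r[:4]])
    im=im.copy()
    cols=dict(ruler=(255,0,0),riser=(0,255,0),jar_left=(0,0,255),jar_mid=(255,255,0),jar_right=(255,0,255),honey_pot=(0,255,255),tin=(255,255,255))
    for t,c in cols.items():
        if out[n,t]:
            cs,_=cv2.findContours(out[n,t][0]['region'].astype(np.uint8),cv2.RETR_EXTERNAL,cv2.CHAIN_APPROX_NONE); cv2.drawContours(im,cs,-1,c,1)
    x0,y0=(90,70) if n=='scene' else (130,90)
    crop=im[y0:y0+220,x0:x0+370] if n=='scene' else im[y0:y0+190,x0:x0+310]
    cv2.imwrite(f'pics/m_{n}.png',cv2.resize(crop,None,fx=2.1,fy=2.1)[:,:,::-1])
pickle.dump(out,open('m0.pkl','wb')); print(env.state()['time_s'])
E
```

```text
scene ruler [(0.6, [100, 157, 184, 196], 550)]
scene riser [(0.81, [240, 76, 450, 262], 15341)]
scene jar_left [(0.81, [265, 179, 288, 228], 878)]
scene jar_mid [(0.82, [298, 184, 324, 231], 904)]
scene jar_right [(0.62, [313, 196, 340, 250], 987)]
scene honey_pot [(0.77, [261, 161, 291, 195], 569), (0.55, [301, 179, 323, 229], 915), (0.36, [269, 177, 291, 227], 912)]
scene tin [(0.62, [364, 207, 399, 252], 1271)]
scene rest_seat [(0.96, [107, 168, 189, 219], 1807)]
side ruler [(0.84, [148, 150, 203, 198], 430)]
side riser [(0.63, [253, 106, 431, 270], 13110), (0.44, [276, 177, 299, 211], 384)]
side jar_left [(0.95, [261, 187, 278, 232], 706)]
side jar_mid [(0.76, [285, 191, 305, 233], 408)]
side jar_right [(0.75, [293, 203, 316, 248], 860)]
side honey_pot [(0.61, [279, 177, 295, 210], 368)]
side tin []
side rest_seat [(0.91, [150, 166, 210, 207], 977)]
1.05
```

View pics/m_scene.png

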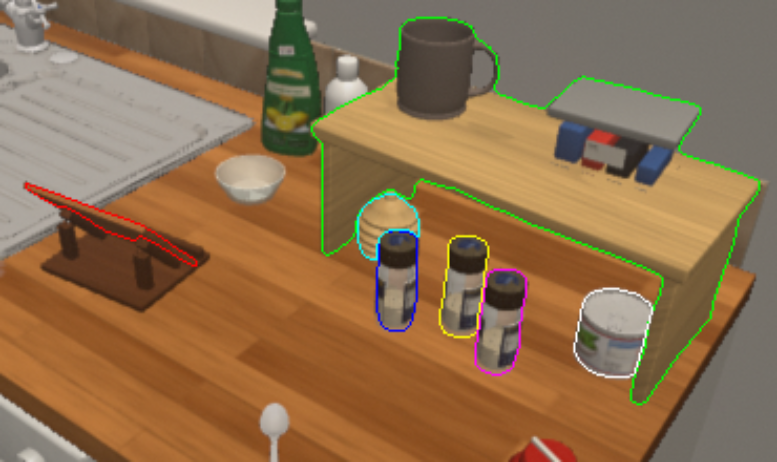

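View pics/m_side.png

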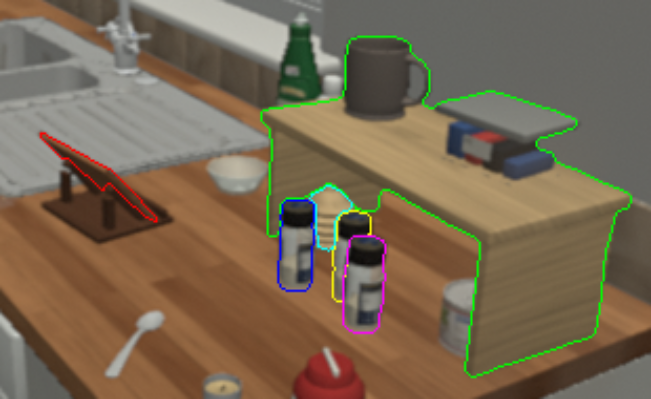

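```bash
python3 - <<'E'
import cv2
a=cv2.imread('pics/scene0.png')[145:230,90:200]; b=cv2.imread('pics/side0.png')[140:215,135:225]
a=cv2.resize(a,None,fx=7,fy=7,interpolation=cv2.INTER_CUBIC); b=cv2.resize(b,None,fx=7,fy=7,interpolation=cv2.INTER_CUBIC)
cv2.imwrite('pics/za.png',a);cv2.imwrite('pics/zb.png',b)
E
```

```text
(no output)
```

View pics/za.png

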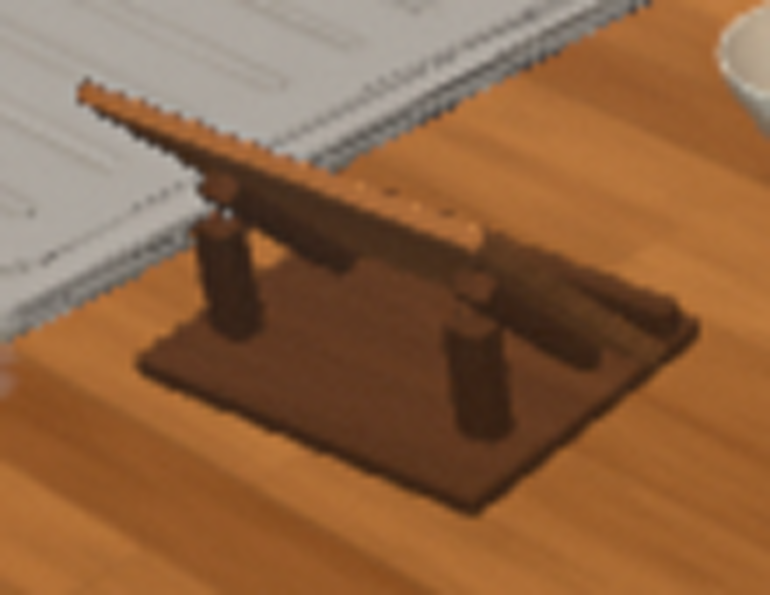

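View pics/zb.png

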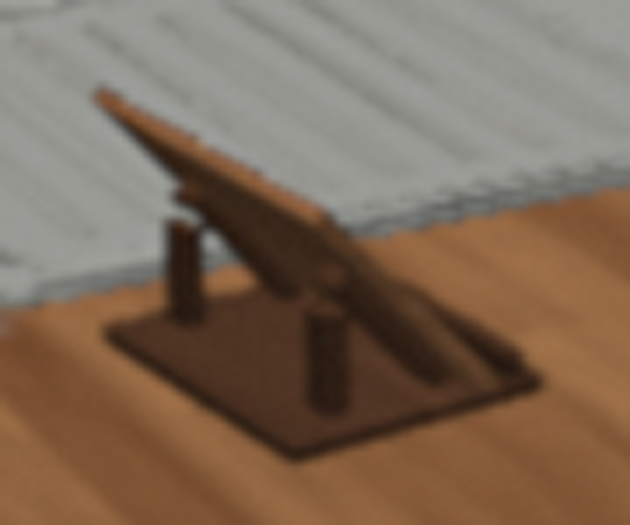

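```bash
cat > fit.py <<'E'
from h import *
from scipy.optimize import least_squares
C={n:cal(n) for n in ['scene','side']}
def T(p,yaw,P):
    c,s=np.cos(yaw),np.sin(yaw); P=np.atleast_2d(P).astype(float)
    return np.stack([p[0]+c*P[:,0]-s*P[:,1],p[1]+s*P[:,0]+c*P[:,1],P[:,2]],1)
s4,c4=np.sin(np.radians(40)),np.cos(np.radians(40))
def rp(a,y,n,z0=12.6): # a up face, y, n along far normal
    return [-s4*a+c4*n, y, z0+c4*a+s4*n]
E
python3 - <<'E'
from fit import *
obs=[('scene',(101.7,157.5),rp(120,85,0)),('scene',(159.3,178.5),rp(120,-85,0)),('side',(149,153.1),rp(120,85,0)),('side',(181.5,171),rp(120,-85,0)),
('scene',(182,195.8),rp(0,-85,0)),('side',(206,195),rp(0,-85,0))]
f=lambda p:np.concatenate([proj(C[n],T(p,p[2],P))[0]-uv for n,uv,P in obs])
r=least_squares(f,[450,200,0]); print('ruler',r.x,np.degrees(r.x[2]),r.fun.round(1))
np.save('rul.npy',r.x)
obs=[('scene',(239.3,132),[0,210,173]),('scene',(417.6,201),[0,-210,173]),('scene',(243.8,191.3),[0,205,0]),('scene',(392.4,262),[0,-205,0]),
('side',(254.8,143.5),[0,210,173]),('side',(430,184.5),[200,-210,173]),('side',(358.5,204),[0,-210,173]),('side',(353.5,268.5),[0,-205,0]),('side',(414,249),[200,-205,0]),('scene',(451,157),[200,-210,173])]
f=lambda p:np.concatenate([proj(C[n],T(p,p[2],P))[0]-uv for n,uv,P in obs])
q=least_squares(f,[700,-100,0]); print('riser',q.x,np.degrees(q.x[2]),q.fun.round(1))
np.save('ris.npy',q.x)
for n in C:
    im=cv2.imread(f'pics/{n}0.png')
    im=cv2.resize(im,None,fx=1.5,fy=1.5,interpolation=cv2.INTER_CUBIC)
    def line(a,b,c):
        a,b=[tuple(int(v) for v in proj(C[n],x)[0]*1.5+.5) for x in (a,b)]; cv2.line(im,a,b,c,1,cv2.LINE_AA)
    for nn in(-4,4):
        L=[T(r.x,r.x[2],rp(a,y,nn))[0] for a,y in [(0,-85),(0,85),(120,85),(120,-85)]]
        for i in range(4): line(L[i],L[(i+1)%4],(255,255,0))
    for z in (155,173):
        L=[T(q.x,q.x[2],[x,y,z])[0] for x,y in [(0,-210),(0,210),(200,210),(200,-210)]]
        for i in range(4): line(L[i],L[(i+1)%4],(255,0,255))
    for y in(210,187,-187,-210): line(T(q.x,q.x[2],[0,y,0])[0],T(q.x,q.x[2],[0,y,155])[0],(0,255,0))
    cv2.imwrite(f'pics/f_{n}.png',im)
E
```

```text
ruler [5.12924928e+02 2.33504897e+02 1.21606278e-01] 6.967526501907305 [-0.7 -0.3 -0.1  0.1 -0.6 -0.6 -0.8 -1.   2.6 -0.1 -0.6 -0.2]
riser [ 6.24213768e+02 -1.32166891e+02 -4.64300103e-02] -2.6602436318633775 [-2.3 -5.  -1.2 -2.2 -5.1 -0.7  1.2  5.8 -0.5 -2.7  1.2 -2.3  3.1 -4.2
 -2.8  3.7  2.8  0.9  3.1 -1.3]
```

View pics/f_scene.png

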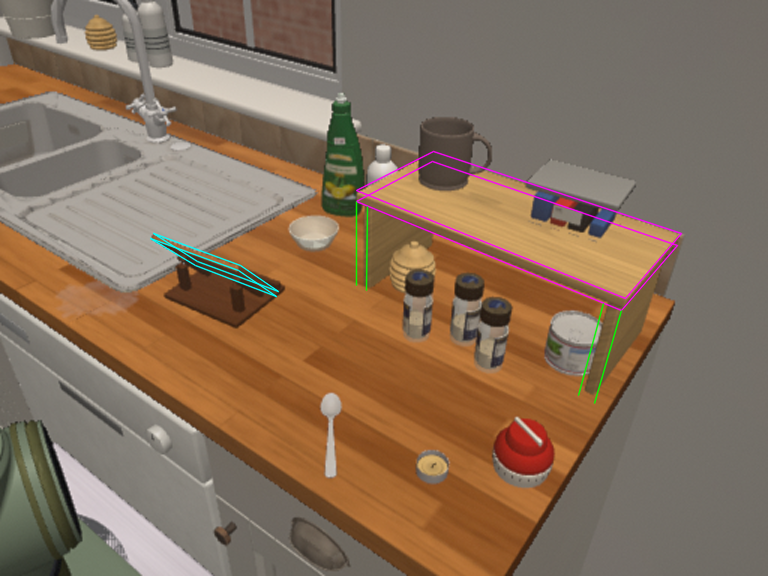

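View pics/f_side.png

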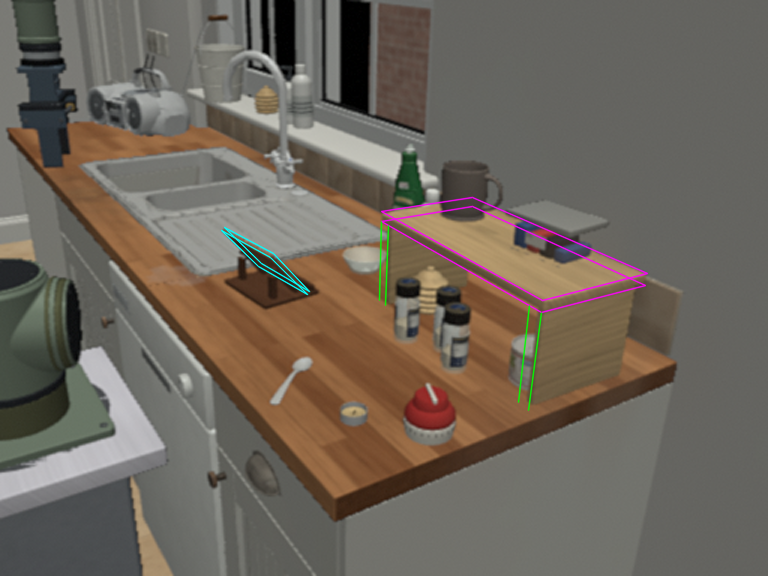

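```bash
python3 - <<'E'
import cv2
a=cv2.imread('pics/scene0.png')[70:270,230:460]; b=cv2.imread('pics/side0.png')[95:275,245:440]
cv2.imwrite('pics/zc.png',cv2.resize(a,None,fx=3.4,fy=3,interpolation=cv2.INTER_CUBIC));cv2.imwrite('pics/zd.png',cv2.resize(b,None,fx=4,fy=3,interpolation=cv2.INTER_CUBIC))
E
```

```text
(no output)
```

View pics/zc.png

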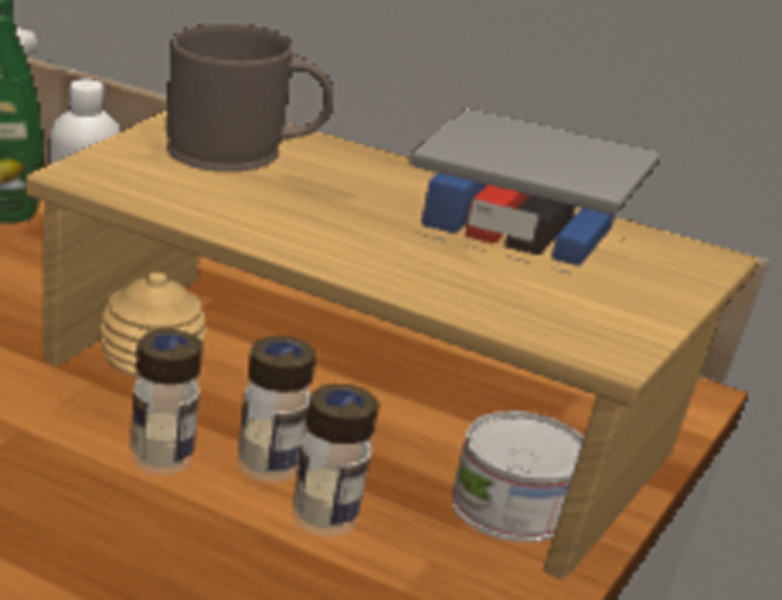

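View pics/zd.png

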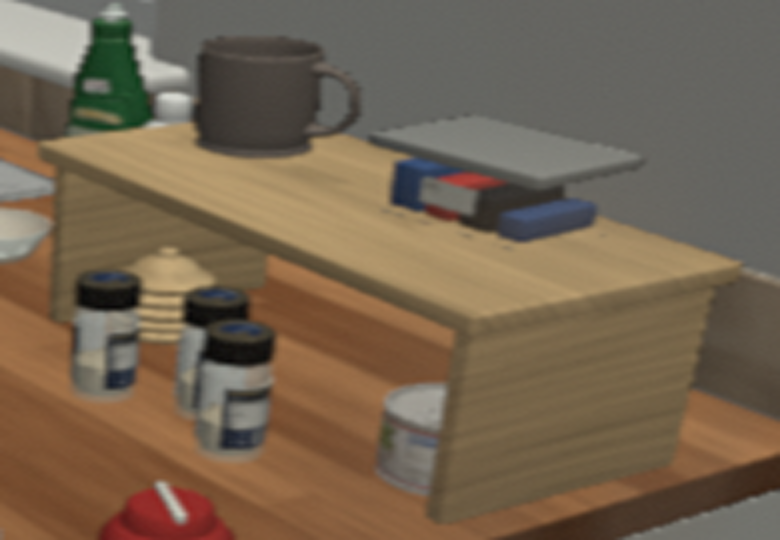

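```bash
cat > jars.py <<'E'
from fit import *
def cyl(D,H,k=None):
    th=np.linspace(0,2*np.pi,72,endpoint=False); P=[]
    prof=k or [(D/2,0),(D/2,H)]
    for r,z in prof: P.append(np.stack([r*np.cos(th),r*np.sin(th),0*th+z],1))
    return np.vstack(P)
def sil(c,xy,pts):
    uv=proj(c,pts+[xy[0],xy[1],0]); return cv2.convexHull((uv*16).astype(np.int32))
def mask(c,xy,pts):
    m=np.zeros((384,512),np.uint8); cv2.fillConvexPoly(m,sil(c,xy,pts),1,shift=4); return m.astype(bool)
def ext(c,xy,pts):
    uv=proj(c,pts+[xy[0],xy[1],0]); return np.r_[uv.min(0),uv.max(0)]
E
python3 - <<'E'
from jars import *; import pickle
m=pickle.load(open('m0.pkl','rb'))
obs=[('scene',(238.8,130),[0,210,173]),('scene',(415.9,198.3),[0,-210,173]),('scene',(415.3,203.5),[0,-210,155]),('scene',(455.3,157.3),[200,-210,173]),
('side',(255.5,144.3),[0,210,173]),('side',(363,201.7),[0,-210,173]),('side',(362.5,206),[0,-210,155]),('side',(430.5,182.7),[200,-210,173])]
f=lambda p:np.concatenate([proj(C[n],T(p,p[2],P))[0]-uv for n,uv,P in obs])
q=least_squares(f,[700,-100,0],loss='soft_l1'); print('riser',q.x,np.degrees(q.x[2]),q.fun.round(1))
np.save('ris.npy',q.x)
for n in C: # per-camera
    ob=[o for o in obs if o[0]==n]
    g=least_squares(lambda p:np.concatenate([proj(C[n],T(p,p[2],P))[0]-uv for n,uv,P in ob]),q.x); print(n,g.x,g.fun.round(1))
J=cyl(41,105)
c,s=np.cos(q.x[2]),np.sin(q.x[2])
def loc(p): d=p-q.x[:2]; return np.array([c*d[0]+s*d[1],-s*d[0]+c*d[1]])
for t,use in [('jar_left',('scene','side')),('jar_mid',('scene',)),('jar_right',('scene','side'))]:
  for u in [use]+[(n,) for n in use]:
    e={n:np.array(m[n,t][0]['extent'],float) for n in u}
    r=least_squares(lambda p:np.concatenate([ext(C[n],p,J)-e[n] for n in u]),[600,-100])
    print(t,u,r.x.round(1),loc(r.x).round(1),r.fun.round(1))
E
```

```text
riser [ 6.26416907e+02 -1.33553543e+02 -4.72617882e-02] -2.707900997120943 [-0.6 -3.2  1.7  0.2 -0.1  3.2 -0.2 -1.8 -0.2 -3.5 -0.2 -1.9 -0.7  1.9
  1.9 -0.4]
scene [ 6.26573804e+02 -1.32988662e+02 -4.69069978e-02] [-0.8 -3.3  1.4  0.  -0.4  3.  -0.5 -1.9]
side [ 6.23487279e+02 -1.35340965e+02 -3.88962249e-02] [-1.3 -3.1  0.  -1.4 -0.5  2.4  1.6 -0.3]
jar_left ('scene', 'side') [583.  -74.5] [-46.2  57. ] [ 1.6  0.2 -0.4  2.1 -0.7 -2.7  0.1 -2. ]
jar_left ('scene',) [585.7 -71.2] [-43.6  60.4] [ 1.1 -0.9 -1.   0.8]
jar_left ('side',) [576.2 -85.3] [-52.4  45.8] [-0.5 -0.6  0.5  0.5]
jar_mid ('scene',) [ 621.4 -137.6] [-4.8 -4.3] [ 1.2 -1.6 -1.1  1.5]
jar_mid ('scene',) [ 621.4 -137.6] [-4.8 -4.3] [ 1.2 -1.6 -1.1  1.5]
jar_right ('scene', 'side') [ 596.8 -191.1] [-26.9 -58.9] [ 1.7  0.6  1.3 -1.5 -0.6 -2.5 -2.6  0.9]
jar_right ('scene',) [ 593.4 -189.4] [-30.3 -57.4] [ 0.3  1.1 -0.2 -0.9]
jar_right ('side',) [ 597.9 -195.6] [-25.6 -63.3] [ 1.  -1.8 -0.9  1.6]
```

```bash
cat > mv.py <<'E'
from h import *
from scipy.spatial.transform import Rotation as Ro
def mv(p,theta):
    s=env.state(); R=Ro.from_euler('xyz',s['ee_rot'],degrees=True).as_matrix()
    d=R.T@(np.array(p,float)-s['ee_pos'])
    th=np.degrees(np.arctan2(R[1,1],R[0,1])); sp=np.radians((th-theta+180)%360-180)
    print('now',s['ee_pos'].round(1),s['ee_rot'].round(2),'theta',th.round(2),'w',s['gripper_width'].round(1),'F',s['force'].round(1),'t',s['time_s'],'q',s['qpos'].round(1))
    print('->delta',d.round(1).tolist(),'spin',round(sp,4))
E
cat > rf.py <<'E'
from fit import *
rul=np.load('rul.npy')
def rw(x,y,z): return T(rul,rul[2],[x,y,z])[0]
E
python3 - <<'E'
from mv import *; from rf import *
mv(rw(-45,45,150),np.degrees(rul[2]))
E
```

```text
Traceback (most recent call last):
  File "mv.py", line 7, in mv
    print('now',s['ee_pos'].round(1),s['ee_rot'].round(2),'theta',th.round(2),'w',s['gripper_width'].round(1),'F',s['force'].round(1),'t',s['time_s'],'q',s['qpos'].round(1))
                                                                                  ^^^^^^^^^^^^^^^^^^^^^^^^
AttributeError: 'float' object has no attribute 'round'
```

```bash
sed -i "s/s\['gripper_width'\].round(1)/round(s['gripper_width'],1)/" mv.py
python3 - <<'E'
from mv import *; from rf import *
mv(rw(-45,45,150),np.degrees(rul[2]))
E
```

```text
now [191.6 542.1 186.7] [179.99   0.   160.53] theta 70.53 w 91.2 F [ 0.1  0.1 -0.5] t 1.05 q [69.4 18.3 89.6 -0.  72.  -1.1]
->delta [-345.4, -163.7, 36.7] spin 1.1094
```

Emit:
{"fn": "apply_moves", "kwargs": {"plan": [{"jaw": 0,"delta_pos": [-40,-20,5],"spin": 0.15},{"jaw": 0,"delta_pos": [-95,-45,10],"spin": 0.33},{"jaw": 0,"delta_pos": [-150,-71,16],"spin": 0.51},{"jaw": 0,"delta_pos": [-205,-97,22],"spin": 0.69},{"jaw": 0,"delta_pos": [-260,-123,28],"spin": 0.87},{"jaw": 0,"delta_pos": [-310,-147,33],"spin": 1.02},{"jaw": 0,"delta_pos": [-345.4,-163.7,36.7],"spin": 1.1094},{"jaw": 0,"delta_pos": [-345.4,-163.7,36.7],"spin": 1.1094}], "squeeze": 40}}

```text
time_s: 2.05
ee_pos: [464.2, 270.8, 149.6]
ee_rot: [-180.0, 0.0, 96.7]
force: [-0.7, -0.4, -0.1]
gripper_width: 91.1
```

```bash
python3 - <<'E'
from mv import *; from rf import *
mv(rw(-45,45,88),np.degrees(rul[2]))
grab('wrist','w1.png'); grab('scene','s1.png')
c=cal('wrist'); im=cv2.imread('pics/w1.png')
for nn in(-4,4):
    L=[proj(c,rw(*rp(a,y,nn)))[0] for a,y in [(0,-85),(0,85),(120,85),(120,-85)]]
    cv2.polylines(im,[np.array(L).astype(np.int32)],True,(255,255,0),1)
cv2.imwrite('pics/w1o.png',cv2.resize(im,None,fx=1.5,fy=1.5))
E
```

```text
now [464.2 270.8 149.6] [-1.7999e+02  2.0000e-02  9.6740e+01] theta 6.74 w 91.1 F [-0.7 -0.4 -0.1] t 2.05 q [29.  16.5 97.9 -0.  65.6 22.3]
->delta [2.1, -1.2, 61.6] spin -0.004
```

View pics/w1o.png

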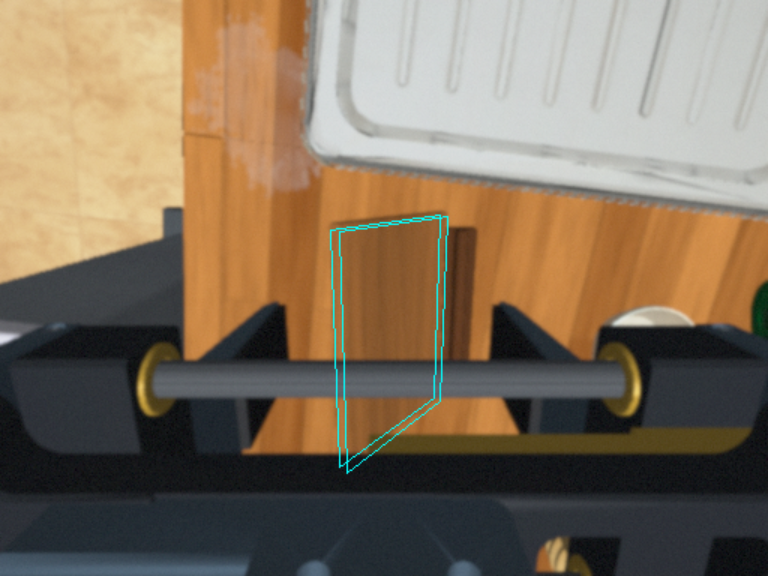

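View pics/s1.png

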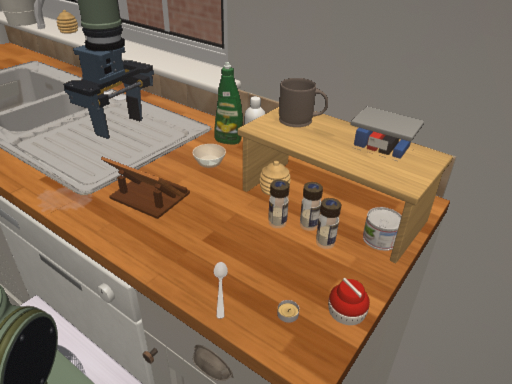

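Emit:
{"fn": "apply_moves", "kwargs": {"plan": [{"jaw": 0,"delta_pos": [1,-1,15],"spin": -0.004},{"jaw": 0,"delta_pos": [2.1,-1.2,35],"spin": -0.004},{"jaw": 0,"delta_pos": [2.1,-1.2,50],"spin": -0.004},{"jaw": 0,"delta_pos": [2.1,-1.2,59],"spin": -0.004},{"jaw": 0,"delta_pos": [2.1,-1.2,61.6],"spin": -0.004},{"jaw": 0,"delta_pos": [2.1,-1.2,61.6],"spin": -0.004},{"jaw": 0,"delta_pos": [2.1,-1.2,61.6],"spin": -0.004},{"jaw": 0,"delta_pos": [2.1,-1.2,61.6],"spin": -0.004}]}}

```text
time_s: 3.15
ee_pos: [461.4, 274.8, 88.8]
ee_rot: [180.0, -0.0, 97.2]
force: [0.2, 0.1, 0.1]
gripper_width: 91.5
```

```bash
python3 - <<'E'
from mv import *; from rf import *
mv(rw(0,45,88),np.degrees(rul[2]))
im=np.vstack([grab('scene','s2.png')[60:230,60:220],grab('side','d2.png')[40:210,100:260]])
im=np.hstack([im[:170],im[170:]])
cv2.imwrite('pics/c2.png',cv2.resize(im[:,:,::-1],None,fx=2.4,fy=2.4,interpolation=cv2.INTER_CUBIC))
E
```

```text
now [461.4 274.8  88.8] [ 1.7998e+02 -5.0000e-02  9.7170e+01] theta 7.17 w 91.5 F [0.2 0.1 0.1] t 3.15 q [ 29.5  19.6 103.    0.   57.4  22.3]
->delta [-2.4, 46.1, 0.8] spin 0.0035
```

View pics/c2.png

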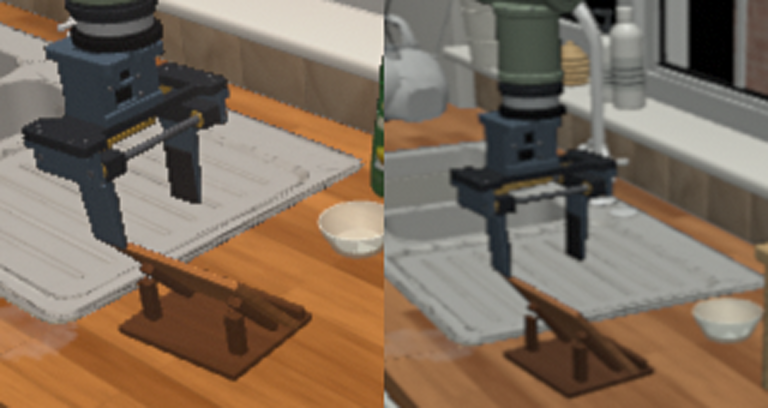

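Emit:
{"fn": "apply_moves", "kwargs": {"plan": [{"jaw": 0.12,"delta_pos": [0,5,0.8],"spin": 0.0035},{"jaw": 0.25,"delta_pos": [-1,10,0.8],"spin": 0.0035},{"jaw": 0.36,"delta_pos": [-2.4,16,0.8],"spin": 0.0035},{"jaw": 0.48,"delta_pos": [-2.4,22,0.8],"spin": 0.0035},{"jaw": 0.58,"delta_pos": [-2.4,28,0.8],"spin": 0.0035},{"jaw": 0.68,"delta_pos": [-2.4,34,0.8],"spin": 0.0035},{"jaw": 0.76,"delta_pos": [-2.4,40,0.8],"spin": 0.0035},{"jaw": 0.82,"delta_pos": [-2.4,44,0.8],"spin": 0.0035}]}}

```text
time_s: 4.25
ee_pos: [505.6, 277.9, 87.8]
ee_rot: [180.0, -0.0, 97.0]
force: [-0.0, 0.0, -0.3]
gripper_width: 16.6
```

```bash
python3 - <<'E'
from mv import *; from rf import *
mv(rw(-1,45,88),np.degrees(rul[2]))
im=np.vstack([grab('scene','s3.png')[60:230,60:220],grab('side','d3.png')[40:210,100:260]])
im=np.hstack([im[:170],im[170:]])
cv2.imwrite('pics/c3.png',cv2.resize(im[:,:,::-1],None,fx=2.4,fy=2.4,interpolation=cv2.INTER_CUBIC))
E
```

```text
now [505.6 277.9  87.8] [ 1.7999e+02 -4.0000e-02  9.6970e+01] theta 6.97 w 16.6 F [-0.   0.  -0.3] t 4.25 q [27.6 23.  97.7  0.  59.3 20.6]
->delta [0.0, 0.9, -0.2] spin 0.0
```

View pics/c3.png

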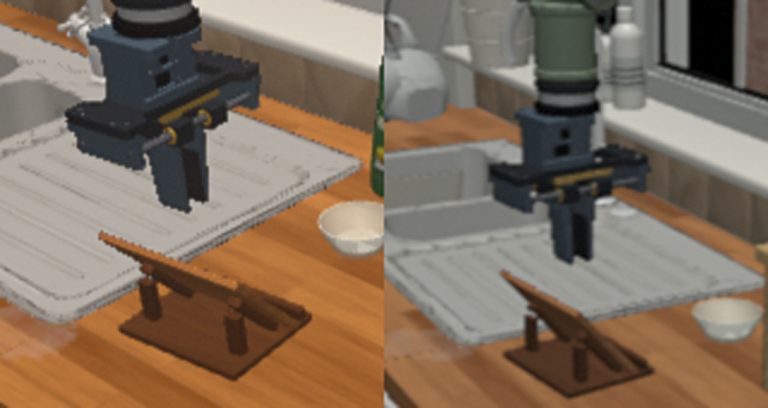

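```bash
python3 - <<'E'
from rf import *
p=np.array([505.6,277.9,87.8])
for n in C: print(n,proj(C[n],p),proj(C[n],p+[0,0,110]),proj(C[n],rw(*rp(120,85,0))),proj(C[n],rw(*rp(120,-85,0))))
b=cv2.imread('pics/s3.png')[100:220,80:210]; cv2.imwrite('pics/z3.png',cv2.resize(b,None,fx=5,fy=5,interpolation=cv2.INTER_CUBIC))
E
```

```text
scene [[138.17405156 154.06949992]] [[131.62190704 111.60291055]] [[100.99080747 157.16473917]] [[159.23450615 178.60948303]]
side [[178.65466605 156.60309932]] [[177.31202197 119.70012356]] [[148.37118112 152.48469114]] [[180.72865986 169.99536674]]
```

View pics/z3.png

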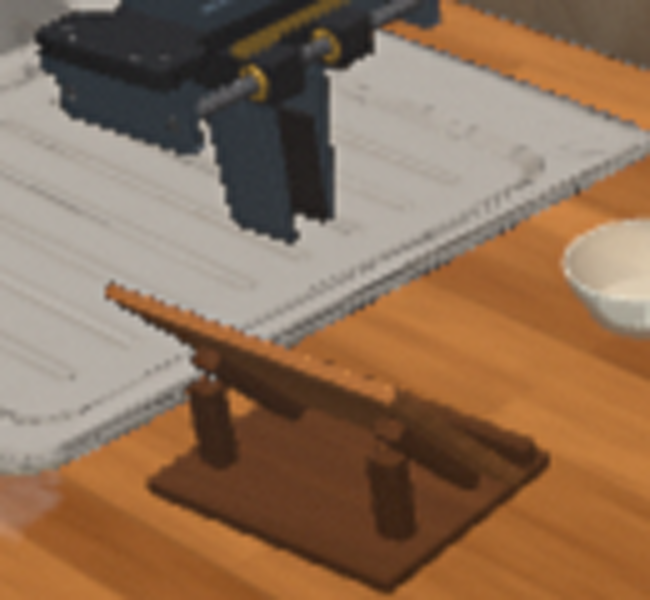

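The picture shows the near finger passing over the ruler without touching it. In both views the fingertips look about 19 mm higher than the TCP projects, at (140,147) instead of (138,154). I'll go back, open and retry lower, checking the height by eye.

Emit:
{"fn": "apply_moves", "kwargs": {"plan": [{"jaw": 0.5,"delta_pos": [0,-8,-2],"spin": 0},{"jaw": 0.2,"delta_pos": [0,-20,-3],"spin": 0},{"jaw": 0,"delta_pos": [0,-32,-3],"spin": 0},{"jaw": 0,"delta_pos": [0,-42,-3],"spin": 0},{"jaw": 0,"delta_pos": [0,-46,-3],"spin": 0},{"jaw": 0,"delta_pos": [0,-46,0],"spin": 0},{"jaw": 0,"delta_pos": [0,-46,10],"spin": 0},{"jaw": 0,"delta_pos": [0,-46,19],"spin": 0}]}}

```text
time_s: 5.35
ee_pos: [460.0, 272.2, 67.7]
ee_rot: [-180.0, -0.0, 97.0]
force: [-0.4, 0.0, -0.1]
gripper_width: 90.8
```

```bash
python3 - <<'E'
from mv import *; from rf import *
mv(rw(-1,45,69),np.degrees(rul[2]))
im=np.vstack([grab('scene','s3.png')[80:220,70:200],grab('side','d3.png')[60:200,120:250]])
im=np.hstack([im[:140],im[140:]])
cv2.imwrite('pics/c4.png',cv2.resize(im[:,:,::-1],None,fx=3,fy=3,interpolation=cv2.INTER_CUBIC))
E
```

```text
now [460.  272.2  67.7] [-1.7998e+02 -3.0000e-02  9.6950e+01] theta 6.95 w 90.8 F [-0.4  0.  -0.1] t 5.35 q [ 29.4  20.8 104.8   0.   54.5  22.4]
->delta [0.2, 46.8, -1.3] spin -0.0002
```

View pics/c4.png

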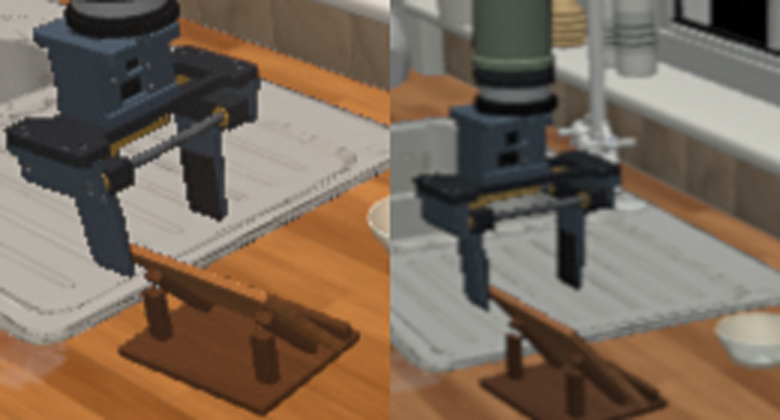

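```bash
python3 - <<'E'
from rf import *
ee=np.array([460,272.2,67.7]); th=np.radians(6.95); y=np.array([np.cos(th),np.sin(th),0]); x=np.array([-np.sin(th),np.cos(th),0])
for n in C:
  for s,l in((-1,'near'),(1,'far')):
    for k in(-16,16): print(n,l,k,[proj(C[n],ee+s*y*46+x*k+[0,0,h])[0].round(1).tolist() for h in (0,19)])
b=cv2.imread('pics/s3.png')[110:190,85:155]; d=cv2.imread('pics/d3.png')[110:190,135:205]
cv2.imwrite('pics/z4.png',cv2.resize(np.hstack([b,d]),None,fx=5.5,fy=5.5,interpolation=cv2.INTER_CUBIC))
E
```

```text
scene near -16 [[116.6, 181.2], [115.2, 174.1]]
scene near 16 [[106.1, 177.1], [104.7, 170.1]]
scene far -16 [[144.4, 163.1], [143.4, 156.3]]
scene far 16 [[134.3, 159.5], [133.2, 152.7]]
side near -16 [[153.9, 171.6], [153.5, 165.2]]
side near 16 [[148.1, 168.3], [147.7, 161.9]]
side far -16 [[181.9, 164.7], [181.7, 158.5]]
side far 16 [[176.0, 161.6], [175.8, 155.5]]
```

View pics/z4.png

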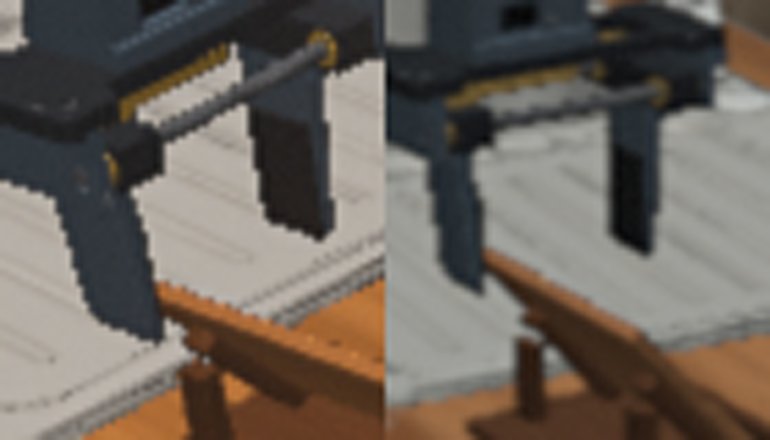

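Emit:
{"fn": "apply_moves", "kwargs": {"plan": [{"jaw": 0,"delta_pos": [0,0,6],"spin": 0},{"jaw": 0,"delta_pos": [0,0,11.7],"spin": 0},{"jaw": 0.1,"delta_pos": [0,4,11.7],"spin": 0},{"jaw": 0.22,"delta_pos": [0,10,11.7],"spin": 0},{"jaw": 0.34,"delta_pos": [0,16,11.7],"spin": 0},{"jaw": 0.46,"delta_pos": [0,22,11.7],"spin": 0},{"jaw": 0.56,"delta_pos": [0,28,11.7],"spin": 0},{"jaw": 0.62,"delta_pos": [0,33,11.7],"spin": 0}]}}

```text
time_s: 6.45
ee_pos: [492.5, 275.8, 55.3]
ee_rot: [-179.9, 0.0, 97.0]
force: [-0.1, 0.5, -1.3]
gripper_width: 36.2
```

```bash
python3 - <<'E'
from mv import *; from rf import *
mv(rw(-1,45,56),np.degrees(rul[2]))
im=np.vstack([grab('scene','s3.png')[80:220,70:200],grab('side','d3.png')[60:200,120:250]])
im=np.hstack([im[:140],im[140:]])
cv2.imwrite('pics/c5.png',cv2.resize(im[:,:,::-1],None,fx=3,fy=3,interpolation=cv2.INTER_CUBIC))
E
```

```text
now [492.5 275.8  55.3] [-1.7987e+02  2.0000e-02  9.6950e+01] theta 6.95 w 36.2 F [-0.1  0.5 -1.3] t 6.45 q [ 28.1  24.  101.5   0.   54.6  21.1]
->delta [0.5, 14.1, -0.7] spin -0.0003
```

View pics/c5.png

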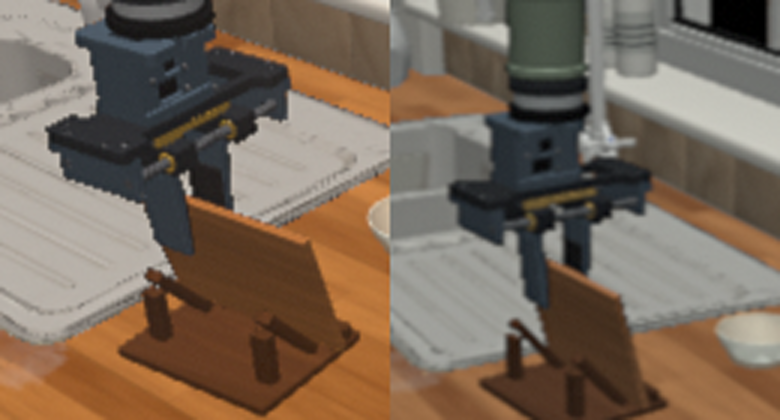

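Emit:
{"fn": "apply_moves", "kwargs": {"plan": [{"jaw": 0.7,"delta_pos": [0,6,-0.7],"spin": 0},{"jaw": 0.78,"delta_pos": [0,11,-0.7],"spin": 0},{"jaw": 0.86,"delta_pos": [0,13,-0.7],"spin": 0},{"jaw": 0.93,"delta_pos": [0,13,-0.7],"spin": 0},{"jaw": 1,"delta_pos": [0,13,-0.7],"spin": 0},{"jaw": 1,"delta_pos": [0,13,-0.7],"spin": 0},{"jaw": 1,"delta_pos": [0,13,-0.7],"spin": 0},{"jaw": 1,"delta_pos": [0,13,-0.7],"spin": 0}], "squeeze": 40}}

```text
time_s: 7.55
ee_pos: [505.4, 277.5, 55.9]
ee_rot: [-179.9, 0.0, 96.9]
force: [0.4, 0.9, -0.6]
gripper_width: 7.6
```

```bash
python3 - <<'E'
from mv import *; from rf import *
mv(rw(-1,45,160),np.degrees(rul[2]))
im=np.vstack([grab('scene','s5.png')[80:220,70:200],grab('side','d5.png')[60:200,120:250]])
im=np.hstack([im[:140],im[140:]])
cv2.imwrite('pics/c6.png',cv2.resize(im[:,:,::-1],None,fx=3,fy=3,interpolation=cv2.INTER_CUBIC))
E
```

```text
now [505.4 277.5  55.9] [-1.7987e+02  2.0000e-02  9.6940e+01] theta 6.94 w 7.6 F [ 0.4  0.9 -0.6] t 7.55 q [27.6 24.9 99.9  0.  55.4 20.6]
->delta [0.4, 0.9, -104.1] spin -0.0004
```

View pics/c6.png

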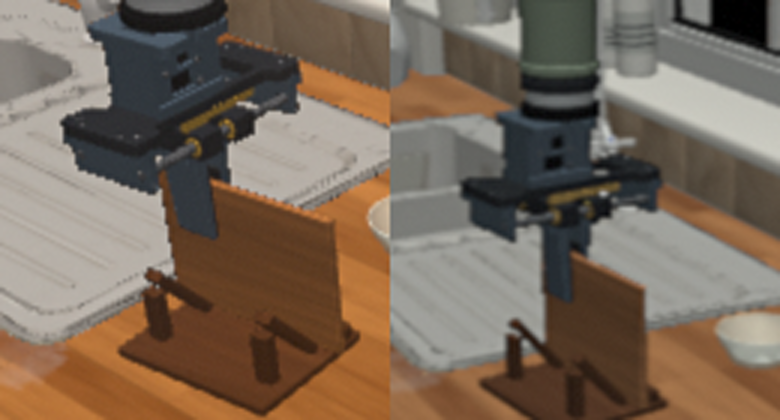

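```bash
python3 - <<'E'
from rf import *
b=cv2.imread('pics/s5.png')[130:210,115:195]; d=cv2.imread('pics/d5.png')[130:210,150:230]
cv2.imwrite('pics/z6.png',cv2.resize(np.hstack([b,d]),None,fx=5,fy=5,interpolation=cv2.INTER_CUBIC))
for n in C: print(n,[proj(C[n],rw(-1,y,z))[0].round(1).tolist() for y,z in[(85,130),(-85,130),(-85,10)]])
E
```

```text
scene [[123.2, 134.0], [180.5, 152.9], [184.4, 196.8]]
side [[171.0, 139.2], [204.5, 155.0], [205.1, 195.7]]
```

View pics/z6.png

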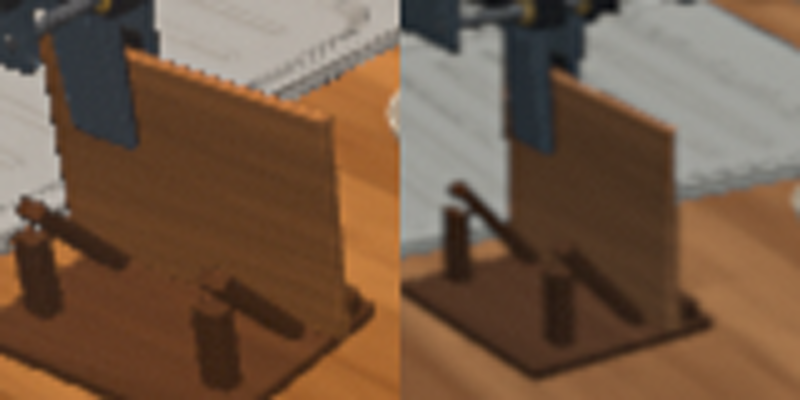

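```bash
python3 - <<'E'
from jars import *
q=np.load('ris.npy'); c,s=np.cos(q[2]),np.sin(q[2])
def loc(p): d=p[:2]-q[:2]; return np.array([c*d[0]+s*d[1],-s*d[0]+c*d[1]])
o=[('scene',(276,161.7)),('side',(287.5,178.3))]
for zt in (82,78):
  r=least_squares(lambda p:np.concatenate([proj(C[n],[p[0],p[1],zt])[0]-uv for n,uv in o]),[700,0]); print(zt,r.x,loc(r.x),r.fun.round(1))
# scene: body extremes at ~z=35, r=38
  for n,uv in o: print(n,loc(onz(C[n],*uv,zt)))
E
```

```text
82 [692.35238742   3.49872141] [ 59.38693116 140.01429674] [ 0.7  0.  -0.7 -0.7]
scene [ 58.33537629 141.24061449]
side [ 58.38299489 135.28154399]
78 [697.42673716   7.98535327] [ 64.24364742 144.73565226] [ 0.2 -0.  -0.2 -0.2]
scene [ 63.76841485 145.08936223]
side [ 64.07939078 143.32210952]
```

Emit:
{"fn": "apply_moves", "kwargs": {"plan": [{"jaw": 1,"delta_pos": [0,0,-10],"spin": 0},{"jaw": 1,"delta_pos": [0,0,-25],"spin": 0},{"jaw": 1,"delta_pos": [0,0,-45],"spin": 0},{"jaw": 1,"delta_pos": [0,0,-60],"spin": 0},{"jaw": 1,"delta_pos": [0,0,-70],"spin": 0},{"jaw": 1,"delta_pos": [0,0,-75],"spin": 0},{"jaw": 1,"delta_pos": [0,0,-75],"spin": 0},{"jaw": 1,"delta_pos": [0,0,-75],"spin": 0}]}}

```text
time_s: 8.65
ee_pos: [505.2, 277.3, 130.3]
ee_rot: [-179.8, 0.0, 96.9]
force: [-0.1, 0.6, -0.7]
gripper_width: 7.8
```

```bash
cat > sh.py <<'E'
from mv import *; from fit import *
q=np.load('ris.npy'); 
def sw(x,y,z): return T(q,q[2],[x,y,z])[0]
TH=90+np.degrees(q[2])
def loc(p):
    c,s=np.cos(q[2]),np.sin(q[2]); d=np.asarray(p)[:2]-q[:2]; return np.array([c*d[0]+s*d[1],-s*d[0]+c*d[1]])
E
python3 - <<'E'
from sh import *
mv(sw(-90-130,58,110),TH)
E
```

```text
now [505.2 277.3 130.3] [-1.7979e+02  4.0000e-02  9.6940e+01] theta 6.94 w 7.8 F [-0.1  0.6 -0.7] t 8.65 q [27.6 20.9 94.3  0.  65.1 20.6]
->delta [-328.4, -136.4, 21.0] spin -1.4024
```

Emit:
{"fn": "apply_moves", "kwargs": {"plan": [{"jaw": 1,"delta_pos": [-30,-12,0],"spin": -0.15},{"jaw": 1,"delta_pos": [-75,-30,0],"spin": -0.32},{"jaw": 1,"delta_pos": [-120,-50,0],"spin": -0.5},{"jaw": 1,"delta_pos": [-165,-70,0],"spin": -0.68},{"jaw": 1,"delta_pos": [-210,-88,0],"spin": -0.86},{"jaw": 1,"delta_pos": [-255,-106,5],"spin": -1.04},{"jaw": 1,"delta_pos": [-300,-124,10],"spin": -1.22},{"jaw": 1,"delta_pos": [-328,-136,20],"spin": -1.4}]}}

```text
time_s: 9.65
ee_pos: [409.2, -66.4, 110.9]
ee_rot: [-179.9, -0.2, 176.9]
force: [0.3, -0.1, -0.6]
gripper_width: 7.8
```

```bash
python3 - <<'E'
from sh import *
mv(sw(-90-130,58,53),TH)
E
```

```text
now [409.2 -66.4 110.9] [-179.9    -0.18  176.91] theta 86.91 w 7.8 F [ 0.3 -0.1 -0.6] t 9.65 q [-1.070e+01  8.000e+00  1.157e+02 -1.000e-01  5.640e+01 -9.750e+01]
->delta [-0.3, 1.2, 57.9] spin -0.0067
```

```bash
python3 - <<'E'
from sh import *
for u in [(220,268),(220,315),(288,312),(349,300),(210,155)]: print(u,onz(C['scene'],*u,5).round(),loc(onz(C['scene'],*u,5)).round())
E
```

```text
(220, 268) [399. -67.   5.] [-231.   56.]
(220, 315) [ 313. -140.    5.] [-313.  -22.]
(288, 312) [ 390. -231.    5.] [-231. -108.]
(349, 300) [ 481. -304.    5.] [-138. -177.]
(210, 155) [714. 238.   5.] [ 70. 375.]
```

```bash
python3 - <<'E'
from sh import *
a=grab('scene','s7.png')[130:330,170:410]; b=grab('side','d7.png')[110:290,160:340]
cv2.imwrite('pics/z7a.png',cv2.resize(a,None,fx=3.2,fy=3,interpolation=cv2.INTER_CUBIC)[:,:,::-1])
cv2.imwrite('pics/z7b.png',cv2.resize(b,None,fx=3.3,fy=3.3,interpolation=cv2.INTER_CUBIC)[:,:,::-1])
s=env.state(); ee=s['ee_pos']; th=np.radians(s['ee_rot'][2]-180); d=np.array([np.cos(th),np.sin(th),0])
for n in C: print(n,[proj(C[n],ee+d*130+[0,0,h])[0].round(1).tolist() for h in(-45.9,74.1)])
E
```

```text
scene [[265.4, 211.4], [267.6, 162.1]]
side [[254.2, 207.2], [255.6, 160.5]]
```

View pics/z7a.png

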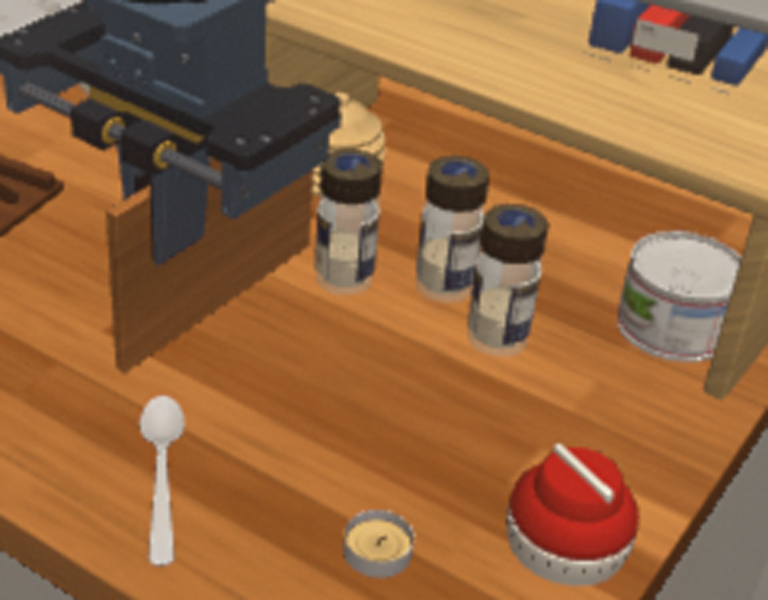

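View pics/z7b.png

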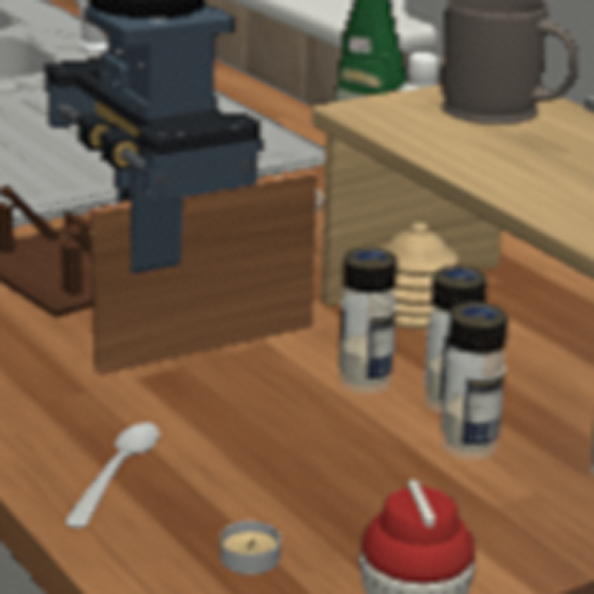

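```bash
python3 - <<'E'
from sh import *
s=env.state(); ee=s['ee_pos']; th=np.radians(s['ee_rot'][2]-180); d=np.array([np.cos(th),np.sin(th),0])
obs=[('scene',(266.9,211.7),(1,0)),('side',(255.5,209),(1,0)),('side',(255.8,163.6),(1,1)),('side',(188.8,222.7),(0,0)),('side',(187.8,174.8),(0,1)),('scene',(208.1,252.7),(0,0)),('scene',(204.7,199),(0,1))]
def f(p): # p: along offset of centre, z offset, pitch
    o=[]
    for n,uv,(e,t) in obs:
        a=(85 if e else -85); z=(120 if t else 0)-60
        A=p[0]+a*np.cos(p[2])-z*np.sin(p[2]); Z=p[1]+a*np.sin(p[2])+z*np.cos(p[2])
        o.append(proj(C[n],ee+d*A+[0,0,Z])[0]-uv)
    return np.concatenate(o)
r=least_squares(f,[45,14,0]); print(r.x,np.degrees(r.x[2]),r.fun.round(1))
E
```

```text
[ 4.75333118e+01  1.13938281e+01 -1.26319054e-02] -0.7237548694543824 [-1.   0.8 -0.7 -0.5  1.  -1.8  0.8 -0.4  1.  -2.  -0.3  1.5  0.7  2.1]
```

```bash
python3 - <<'E'
from sh import *
for n,L in dict(scene=[(279.7,182.7),(312.8,185.7),(330.9,201.7)],side=[(272.4,188.2),(298.8,193.6),(304.5,205.5)]).items():
    for u in L: print(n,loc(onz(C[n],*u,105)).round(1))
for n,L in dict(scene=[(279,219.5),(310.5,223),(326.5,240.5)]).items():
    for u in L: print(n,loc(onz(C[n],*u,0)).round(1))
print(loc(onz(C['scene'],221,262,3)))
mv(sw(-75-132,59,110),TH)
mv(sw(-75-132,59,66),TH)
E
```

```text
scene [-36.5  61.3]
scene [0.4 1.9]
scene [-23.7 -56.8]
side [-42.9  52.9]
side [-4.2 -2.9]
side [-31. -63.]
scene [-28.8  62. ]
scene [7.7 0.5]
scene [-19.6 -58.2]
[-215.79955198   66.94596905]
now [407.5 -66.8 109.8] [-179.89   -0.41  176.5 ] theta 86.5 w 7.9 F [-0.6  0.5 -1.3] t 9.75 q [-10.8   8.1 115.8  -0.2  56.5 -97.2]
->delta [-14.8, 2.9, -0.3] spin -0.0138
now [407.5 -66.8 109.8] [-179.89   -0.41  176.5 ] theta 86.5 w 7.9 F [-0.6  0.5 -1.3] t 9.75 q [-10.8   8.1 115.8  -0.2  56.5 -97.2]
->delta [-15.1, 3.0, 43.7] spin -0.0138
```

Emit:
{"fn": "apply_moves", "kwargs": {"plan": [{"jaw": 1,"delta_pos": [-5,1,8],"spin": -0.0138},{"jaw": 1,"delta_pos": [-10,2,20],"spin": -0.0138},{"jaw": 1,"delta_pos": [-15,3,32],"spin": -0.0138},{"jaw": 1,"delta_pos": [-15,3,40],"spin": -0.0138},{"jaw": 1,"delta_pos": [-15,3,43.7],"spin": -0.0138},{"jaw": 1,"delta_pos": [-15,3,43.7],"spin": -0.0138},{"jaw": 1,"delta_pos": [-15,3,43.7],"spin": -0.0138},{"jaw": 1,"delta_pos": [-15,3,43.7],"spin": -0.0138}]}}

```text
time_s: 10.75
ee_pos: [422.6, -64.9, 66.4]
ee_rot: [-179.9, -0.4, 177.3]
force: [0.9, -0.2, -1.2]
gripper_width: 7.9
```

```bash
cat > look.py <<'E'
import sys
from sh import *
k=sys.argv[1]
a=grab('scene',f's{k}.png')[130:280,190:400]; b=grab('side',f'd{k}.png')[130:280,190:370]
cv2.imwrite(f'pics/L{k}a.png',cv2.resize(a,None,fx=3.6,fy=3.6,interpolation=cv2.INTER_CUBIC)[:,:,::-1])
cv2.imwrite(f'pics/L{k}b.png',cv2.resize(b,None,fx=3.6,fy=3.6,interpolation=cv2.INTER_CUBIC)[:,:,::-1])
s=env.state(); print('ee loc',loc(s['ee_pos']).round(1),s['ee_pos'].round(1),'theta',s['ee_rot'].round(2),TH.round(2),s['force'].round(1),s['time_s'])
E
python3 look.py 8
```

```text
ee loc [-206.9   58.9] [422.5 -64.9  66.3] theta [-179.89   -0.37  177.28] 87.29 [ 0.5 -0.7 -0.9] 10.85
```

View pics/L8a.png

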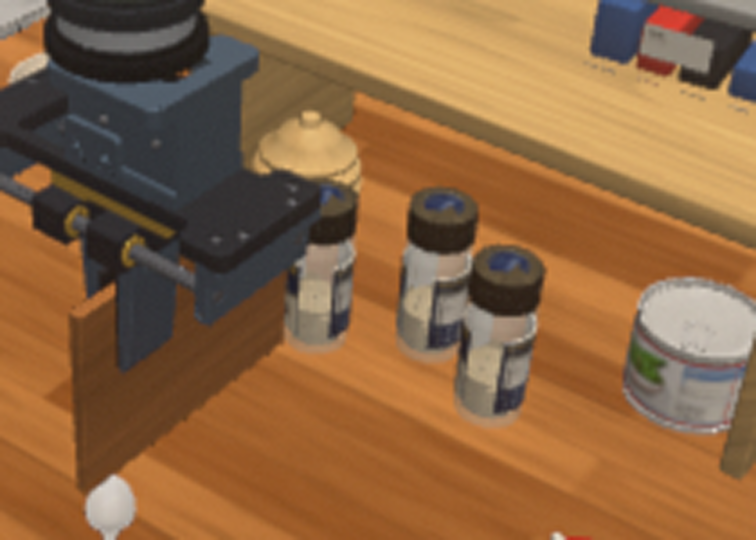

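View pics/L8b.png

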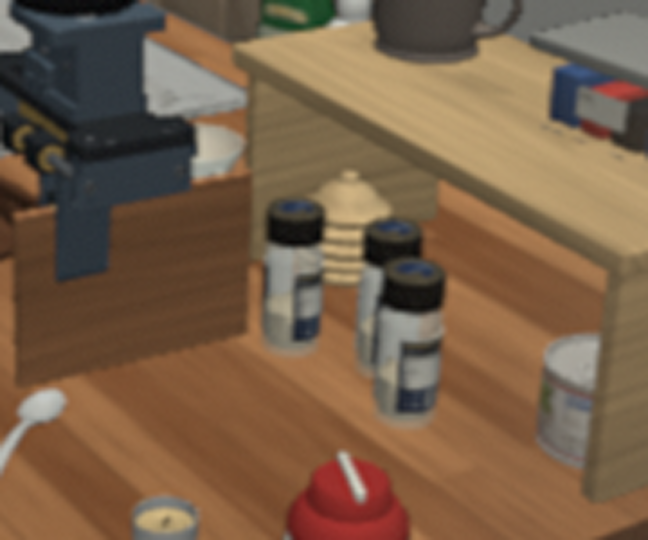

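```bash
python3 - <<'E'
from sh import *
mv(sw(-40-132,60.5,66),TH)
E
```

```text
now [422.5 -64.9  66.3] [-179.89   -0.37  177.28] theta 87.28 w 7.8 F [ 0.5 -0.7 -0.9] t 10.85 q [-10.1  12.5 117.8  -0.2  50.1 -97.3]
->delta [-34.9, 1.6, 0.1] spin -0.0002
```

Emit:
{"fn": "apply_moves", "kwargs": {"plan": [{"jaw": 1,"delta_pos": [-3,1.6,0],"spin": 0},{"jaw": 1,"delta_pos": [-8,1.6,0],"spin": 0},{"jaw": 1,"delta_pos": [-14,1.6,0],"spin": 0},{"jaw": 1,"delta_pos": [-20,1.6,0],"spin": 0},{"jaw": 1,"delta_pos": [-26,1.6,0],"spin": 0},{"jaw": 1,"delta_pos": [-31,1.6,0],"spin": 0},{"jaw": 1,"delta_pos": [-34,1.6,0],"spin": 0},{"jaw": 1,"delta_pos": [-35,1.6,0],"spin": 0}]}}

```text
time_s: 11.85
ee_pos: [457.6, -65.0, 66.0]
ee_rot: [-179.9, -0.4, 177.3]
force: [-0.4, -0.0, -2.7]
gripper_width: 7.9
```

```bash
python3 look.py 9
```

```text
ee loc [-171.9   60.5] [457.6 -65.   66. ] theta [-179.89   -0.37  177.28] 87.29 [-0.1  0.5 -2. ] 11.95
```

View pics/L9a.png

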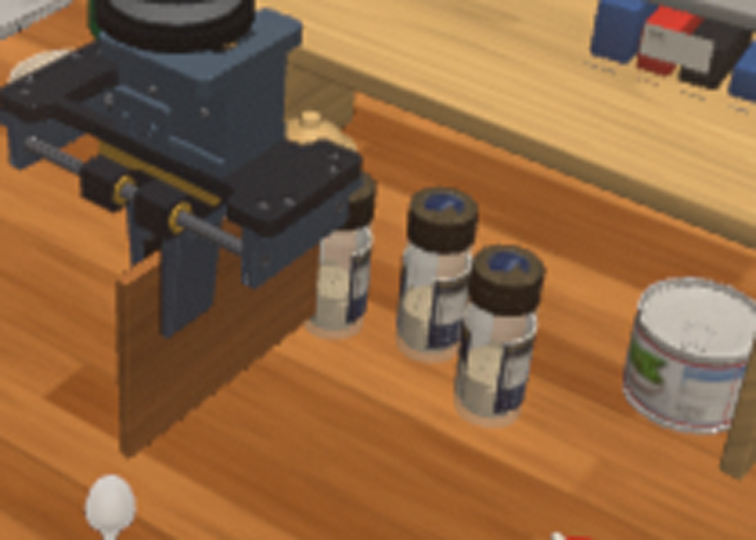

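View pics/L9b.png

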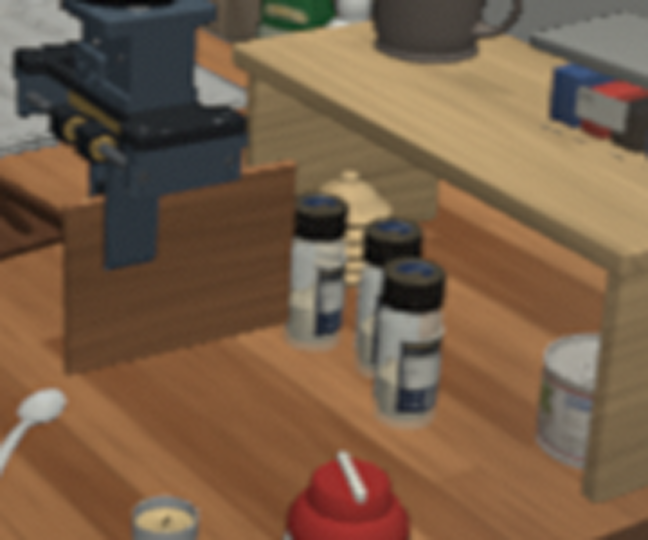

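Emit:
{"fn": "apply_moves", "kwargs": {"plan": [{"jaw": 1,"delta_pos": [-4,0,0],"spin": 0},{"jaw": 1,"delta_pos": [-12,0,0],"spin": 0},{"jaw": 1,"delta_pos": [-20,0,0],"spin": 0},{"jaw": 1,"delta_pos": [-28,0,0],"spin": 0},{"jaw": 1,"delta_pos": [-36,0,0],"spin": 0},{"jaw": 1,"delta_pos": [-44,0,0],"spin": 0},{"jaw": 1,"delta_pos": [-50,0,0],"spin": 0},{"jaw": 1,"delta_pos": [-52,0,0],"spin": 0}]}}

```text
time_s: 12.95
ee_pos: [509.9, -67.5, 65.6]
ee_rot: [-179.9, -0.4, 177.3]
force: [-0.6, -0.3, 0.4]
gripper_width: 7.9
```

```bash
python3 look.py 10
```

```text
ee loc [-119.7   60.5] [509.7 -67.5  65.6] theta [-179.89   -0.37  177.28] 87.29 [ 0.3 -0.  -0.7] 13.05
```

View pics/L10a.png

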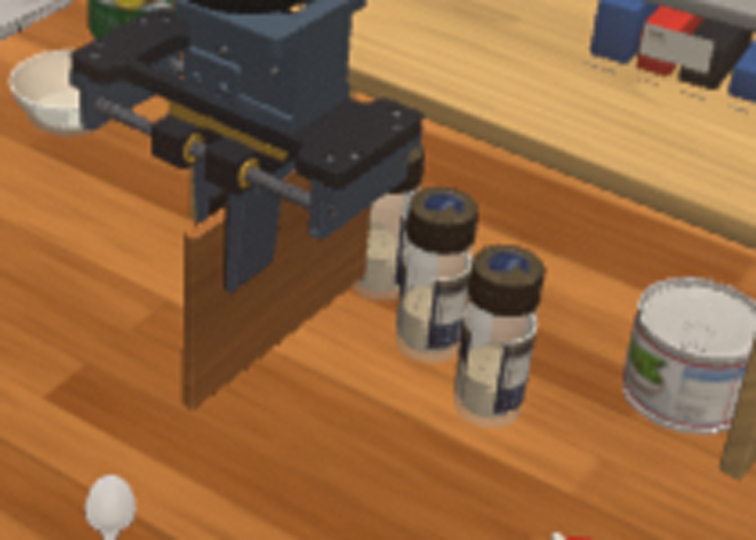

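View pics/L10b.png

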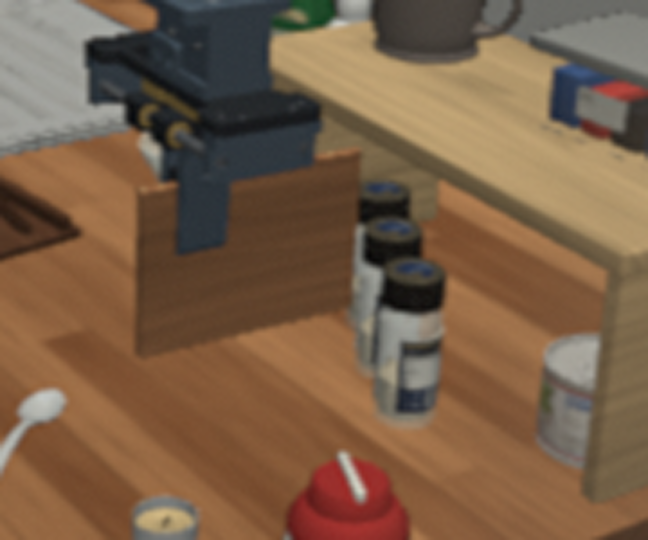

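Emit:
{"fn": "apply_moves", "kwargs": {"plan": [{"jaw": 1,"delta_pos": [10,0,0],"spin": 0},{"jaw": 1,"delta_pos": [35,0,0],"spin": 0},{"jaw": 1,"delta_pos": [65,0,0],"spin": 0},{"jaw": 1,"delta_pos": [82,-5,0],"spin": 0},{"jaw": 1,"delta_pos": [84,-35,0],"spin": 0},{"jaw": 1,"delta_pos": [84,-75,0],"spin": 0},{"jaw": 1,"delta_pos": [84,-110,4],"spin": 0},{"jaw": 1,"delta_pos": [84,-119.5,10],"spin": 0}]}}

```text
time_s: 14.05
ee_pos: [420.4, -184.8, 56.6]
ee_rot: [-179.8, -0.3, 177.1]
force: [0.6, 0.2, -1.4]
gripper_width: 7.7
```

```bash
python3 look.py 11; python3 - <<'E'
from sh import *
mv(sw(12-132,-59,56),TH)
E
```

```text
ee loc [-204.4  -59.3] [ 419.5 -183.2   55.8] theta [-179.93   -0.42  177.17] 87.29 [-0.1  0.6 -1.3] 14.15
now [ 419.5 -183.2   55.8] [-179.93   -0.42  177.17] theta 87.17 w 8.0 F [-0.1  0.6 -1.3] t 14.15 q [ -24.9   15.7  115.    -0.3   49.6 -111.8]
->delta [-84.4, 0.5, -0.8] spin -0.0021
```

View pics/L11a.png

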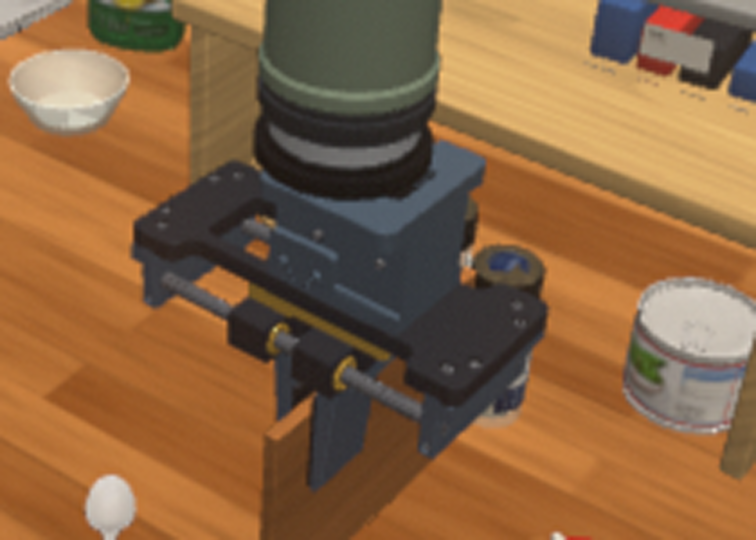

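View pics/L11b.png

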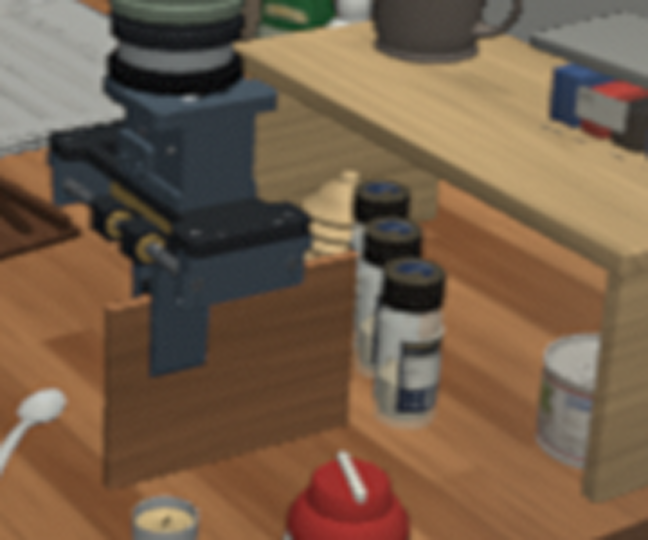

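```bash
python3 - <<'E'
from sh import *
s=env.state(); ee=s['ee_pos']; th=np.radians(s['ee_rot'][2]-180); d=np.array([np.cos(th),np.sin(th),0])
for n in C: 
  print(n,[proj(C[n],ee+d*a+[0,0,h])[0].round(1).tolist() for a in (132,-38) for h in(-47,73)])
print(loc(onz(C['side'],287.2,248.1,9)),loc(onz(C['side'],110/3.6+190,485/3.6+130,9)))
# jar right: base centre & cap in side/scene now
print(loc(onz(C['side'],413/3.6+190,270/3.6+130,105)),loc(onz(C['scene'],509/3.6+190,261/3.6+130,105)))
print(loc(onz(C['side'],383/3.6+190,190/3.6+130,105)))
E
```

```text
scene [[314.1, 250.6], [320.4, 203.7], [262.4, 300.1], [264.6, 250.7]]
side [[286.1, 246.3], [289.0, 198.8], [219.9, 265.0], [219.9, 214.7]]
[-74.85612602 -67.68343882] [-240.87320979  -59.2549578 ]
[-28.97287818 -61.03737772] [-25.43282927 -58.89709042]
[28.95591554 54.45112219]
```

Emit:
{"fn": "apply_moves", "kwargs": {"plan": [{"jaw": 1,"delta_pos": [-8,1.5,-0.8],"spin": -0.002},{"jaw": 1,"delta_pos": [-16,1.5,-0.8],"spin": -0.002},{"jaw": 1,"delta_pos": [-22,1.5,-0.8],"spin": -0.002},{"jaw": 1,"delta_pos": [-28,1.5,-0.8],"spin": -0.002},{"jaw": 1,"delta_pos": [-34,1.5,-0.8],"spin": -0.002},{"jaw": 1,"delta_pos": [-40,1.5,-0.8],"spin": -0.002},{"jaw": 1,"delta_pos": [-46,1.5,-0.8],"spin": -0.002},{"jaw": 1,"delta_pos": [-50,1.5,-0.8],"spin": -0.002}]}}

```text
time_s: 15.15
ee_pos: [469.9, -184.2, 56.1]
ee_rot: [-179.9, -0.4, 177.3]
force: [-1.0, 0.0, -0.9]
gripper_width: 7.7
```

```bash
python3 look.py 12; python3 - <<'E'
from sh import *
mv(sw(12-132,-58,56),TH)
E
```

```text
ee loc [-153.8  -58. ] [ 470.1 -184.3   56.2] theta [-179.92   -0.39  177.29] 87.29 [ 0.2 -0.8 -0.8] 15.25
now [ 470.1 -184.3   56.2] [-179.92   -0.39  177.29] theta 87.29 w 7.9 F [ 0.2 -0.8 -0.8] t 15.25 q [ -22.6   19.4  109.1   -0.3   51.8 -109.7]
->delta [-33.8, 0.0, -0.1] spin -0.0
```

View pics/L12a.png

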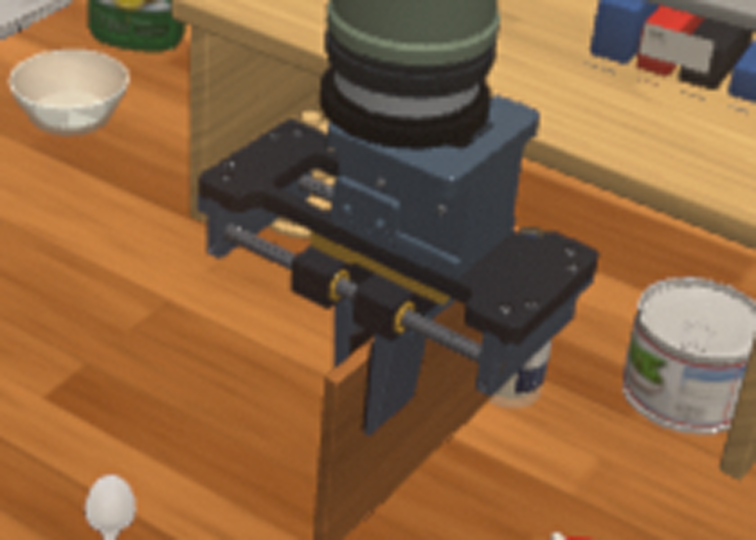

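View pics/L12b.png

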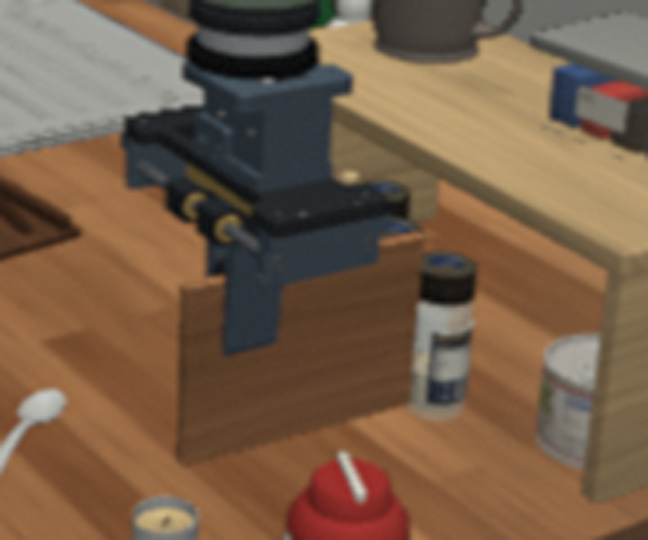

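Right jar is sliding upright ahead of the ruler end (side view, about (445,330) in the enlarged crop). Next is the rest of the push, then retract and step over to the middle jar.

Emit:
{"fn": "apply_moves", "kwargs": {"plan": [{"jaw": 1,"delta_pos": [-3,0,0],"spin": 0},{"jaw": 1,"delta_pos": [-8,0,0],"spin": 0},{"jaw": 1,"delta_pos": [-14,0,0],"spin": 0},{"jaw": 1,"delta_pos": [-20,0,0],"spin": 0},{"jaw": 1,"delta_pos": [-26,0,0],"spin": 0},{"jaw": 1,"delta_pos": [-31,0,0],"spin": 0},{"jaw": 1,"delta_pos": [-34,0,0],"spin": 0},{"jaw": 1,"delta_pos": [-34,0,0],"spin": 0}]}}

```text
time_s: 16.25
ee_pos: [504.4, -185.9, 55.9]
ee_rot: [-179.9, -0.4, 177.3]
force: [-0.1, 0.4, -1.8]
gripper_width: 8.0
```

Emit:
{"fn": "apply_moves", "kwargs": {"plan": [{"jaw": 1,"delta_pos": [5,0,0],"spin": 0},{"jaw": 1,"delta_pos": [20,0,0],"spin": 0},{"jaw": 1,"delta_pos": [38,0,0],"spin": 0},{"jaw": 1,"delta_pos": [46,5,0],"spin": 0},{"jaw": 1,"delta_pos": [48,25,0],"spin": 0},{"jaw": 1,"delta_pos": [48,45,0],"spin": 0},{"jaw": 1,"delta_pos": [48,58,0],"spin": 0},{"jaw": 1,"delta_pos": [48,58,0],"spin": 0}]}}

```text
time_s: 17.25
ee_pos: [459.4, -124.5, 56.2]
ee_rot: [-179.9, -0.4, 177.4]
force: [0.6, -0.1, -1.3]
gripper_width: 8.0
```

```bash
python3 look.py 13; python3 - <<'E'
from sh import *
mv(sw(12-132,0,56),TH)
E
```

```text
ee loc [-167.1    0. ] [ 459.5 -125.6   56.2] theta [-179.9    -0.35  177.34] 87.29 [-0.5  0.  -1.4] 17.35
now [ 459.5 -125.6   56.2] [-179.9    -0.35  177.34] theta 87.34 w 7.8 F [-0.5  0.  -1.4] t 17.35 q [ -16.5   17.1  112.7   -0.2   50.4 -103.7]
->delta [-47.1, -0.1, -0.1] spin 0.0008
```

View pics/L13a.png

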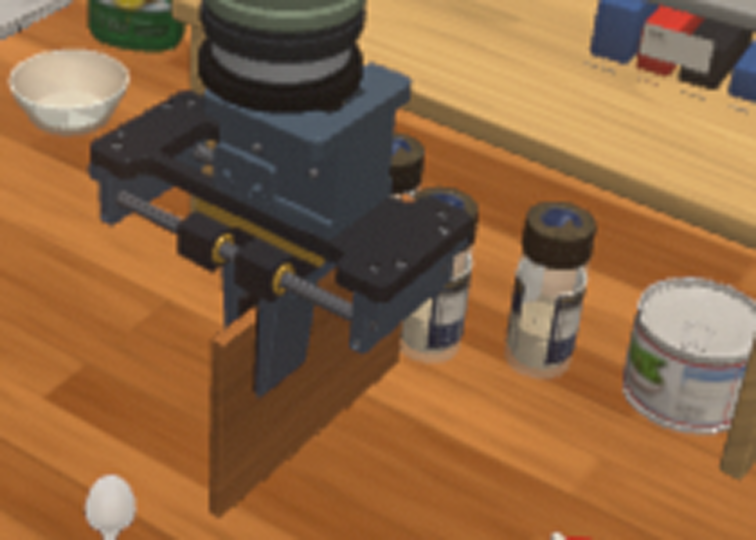

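View pics/L13b.png

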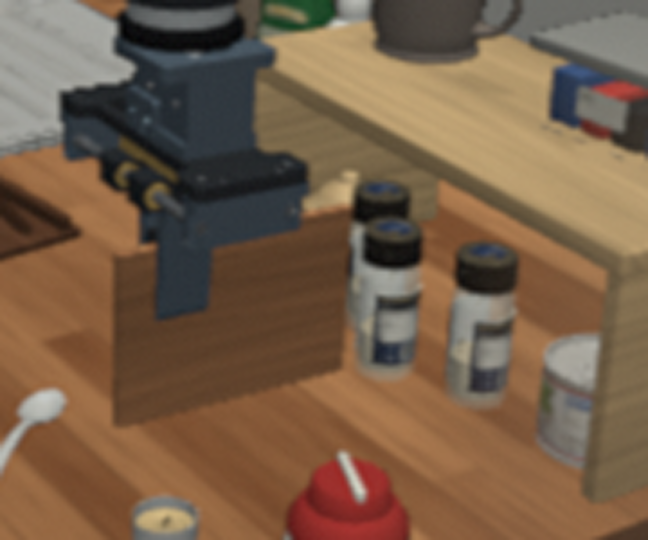

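Emit:
{"fn": "apply_moves", "kwargs": {"plan": [{"jaw": 1,"delta_pos": [-5,0,0],"spin": 0},{"jaw": 1,"delta_pos": [-12,0,0],"spin": 0},{"jaw": 1,"delta_pos": [-20,0,0],"spin": 0},{"jaw": 1,"delta_pos": [-28,0,0],"spin": 0},{"jaw": 1,"delta_pos": [-36,0,0],"spin": 0},{"jaw": 1,"delta_pos": [-43,0,0],"spin": 0},{"jaw": 1,"delta_pos": [-47,0,0],"spin": 0},{"jaw": 1,"delta_pos": [-47,0,0],"spin": 0}]}}

```text
time_s: 18.35
ee_pos: [506.9, -127.8, 55.8]
ee_rot: [-179.9, -0.3, 177.3]
force: [-1.1, -1.2, -0.8]
gripper_width: 7.8
```

Emit:
{"fn": "apply_moves", "kwargs": {"plan": [{"jaw": 1,"delta_pos": [8,0,0],"spin": 0},{"jaw": 1,"delta_pos": [30,0,0],"spin": 0},{"jaw": 1,"delta_pos": [60,0,0],"spin": 0},{"jaw": 1,"delta_pos": [85,20,-20],"spin": 0},{"jaw": 1,"delta_pos": [90,60,-40],"spin": 0},{"jaw": 1,"delta_pos": [92,100,-50],"spin": 0},{"jaw": 1,"delta_pos": [92,130,-50],"spin": 0},{"jaw": 1,"delta_pos": [92,150,-50],"spin": 0}]}}

```text
time_s: 19.35
ee_pos: [421.5, 27.5, 106.4]
ee_rot: [-179.9, -0.3, 177.4]
force: [0.2, -1.5, -0.9]
gripper_width: 8.0
```

```bash
python3 look.py 14
```

```text
ee loc [-212.2  151.3] [421.6  27.6 106.3] theta [-179.92   -0.3   177.49] 87.29 [-0.2  0.6 -1.9] 19.45
```

View pics/L14a.png

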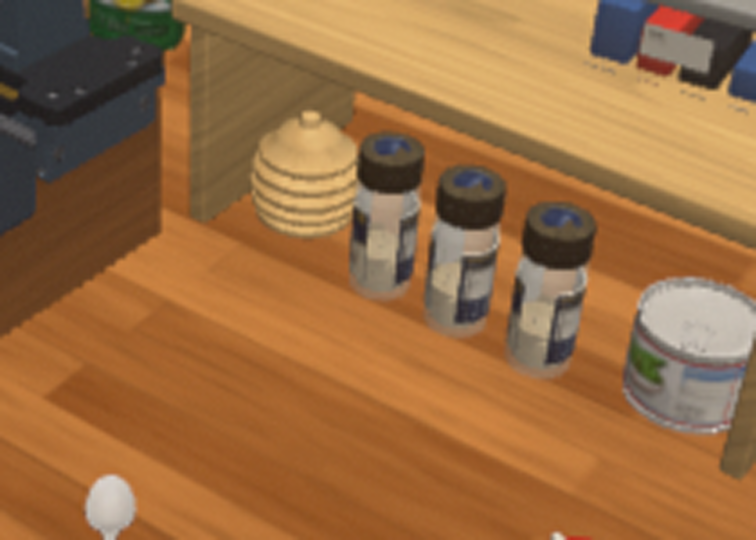

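View pics/L14b.png

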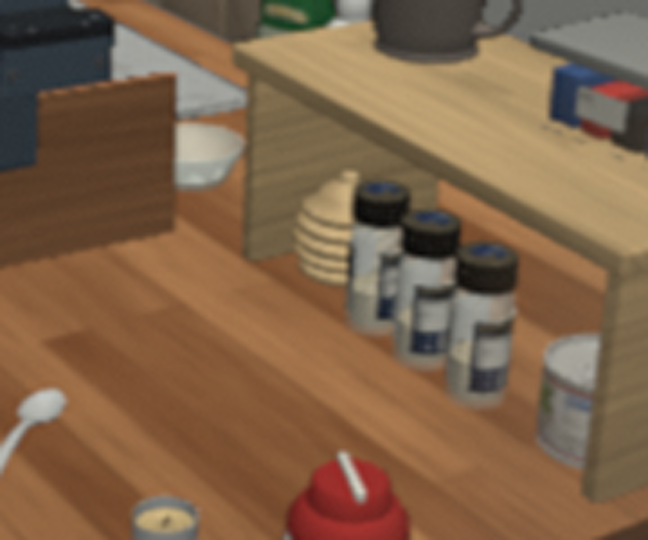

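```bash
python3 - <<'E'
from jars import *; import pickle
from sh import loc
out={}
for n in ['scene','side']:
    cams.grab_frame(n)
    for t in ['jar_left','jar_mid','jar_right','honey_pot']:
        r=spotter.masks_of(n,t); out[n,t]=r
        print(n,t,[(round(x['confidence'],2),[int(a) for a in x['extent']],int(x['region'].sum())) for x in r[:4]])
pickle.dump(out,open('m1.pkl','wb'))
J=cyl(41,105)
o=[]
for t in ['jar_left','jar_mid','jar_right']:
    for u in [('scene','side'),('scene',),('side',)]:
        try:
            e={n:np.array(out[n,t][0]['extent'],float)+[0,0,-1,-1] for n in u}
            r=least_squares(lambda p:np.concatenate([ext(C[n],p,J)-e[n] for n in u]),[650,-100]); print(t,u,loc(r.x).round(1),r.fun.round(1))
        except IndexError: pass
a=cv2.imread('pics/s14.png')[150:205,250:300]; cv2.imwrite('pics/zp.png',cv2.resize(a,None,fx=12,fy=10,interpolation=cv2.INTER_CUBIC))
E
```

```text
scene jar_left [(0.95, [286, 169, 306, 212], 830), (0.64, [308, 174, 326, 222], 836)]
scene jar_mid [(0.8, [309, 175, 333, 224], 809)]
scene jar_right [(0.89, [327, 182, 353, 233], 854), (0.48, [309, 177, 331, 224], 809)]
scene honey_pot [(0.94, [262, 161, 288, 196], 832)]
side jar_left [(0.95, [284, 182, 305, 222], 605)]
side jar_mid [(0.78, [298, 188, 316, 232], 700)]
side jar_right [(0.91, [313, 197, 336, 246], 869), (0.52, [149, 167, 176, 207], 530), (0.51, [300, 187, 319, 227], 735)]
side honey_pot [(0.63, [272, 178, 288, 212], 409)]
jar_left ('scene', 'side') [27.4 58. ] [-0.9 -3.3  1.9  2.6 -0.2 -3.  -0.9  1.8]
jar_left ('scene',) [26.3 58.8] [-1.4 -3.2  1.4  2.7]
jar_left ('side',) [27.3 55.2] [ 0.3 -2.7 -0.3  2.2]
jar_mid ('scene', 'side') [28.8 -2.1] [-2.  -0.3 -1.1  1.5  0.4 -1.3  3.   2. ]
jar_mid ('scene',) [33.1 -3.5] [-0.5 -0.9  0.5  0.8]
jar_mid ('side',) [26.9  2.2] [-1.3 -1.8  1.2  1.4]
jar_right ('scene', 'side') [ 34.1 -54.2] [ 1.3  1.2  1.3  0.8 -0.6 -2.7 -1.4 -2.7]
jar_right ('scene',) [ 35.4 -50.3] [ 0.   0.3 -0.  -0.2]
jar_right ('side',) [ 27.7 -66.2] [ 0.3 -0.3 -0.2  0.2]
```

View pics/zp.png

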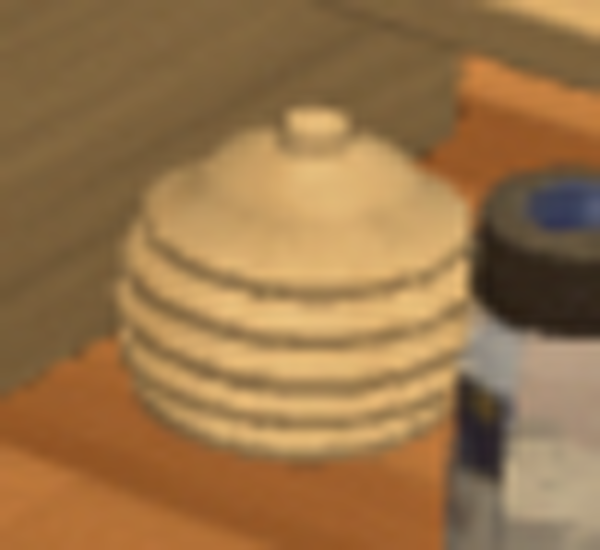

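```bash
python3 - <<'E'
import cv2,numpy as np
a=cv2.imread('pics/s14.png')[160:240,282:362]; cv2.imwrite('pics/zq.png',cv2.resize(a,None,fx=8,fy=7,interpolation=cv2.INTER_CUBIC))
a=cv2.imread('pics/d14.png')[172:247,265:345]; cv2.imwrite('pics/zr.png',cv2.resize(a,None,fx=8,fy=8,interpolation=cv2.INTER_CUBIC))
E
```

```text
(no output)
```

View pics/zq.png

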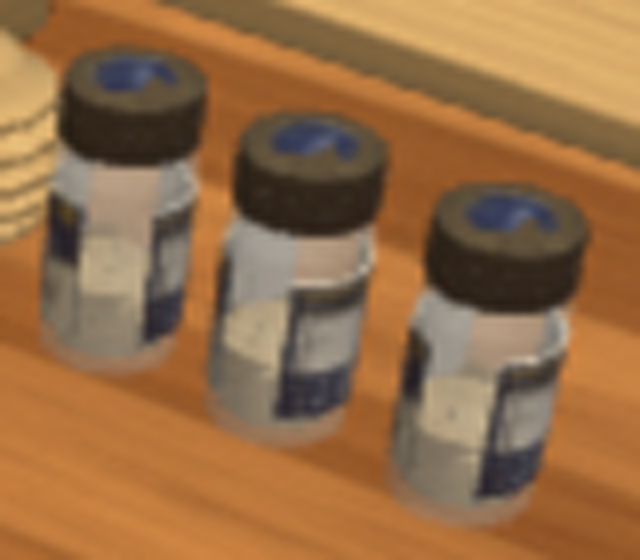

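View pics/zr.png

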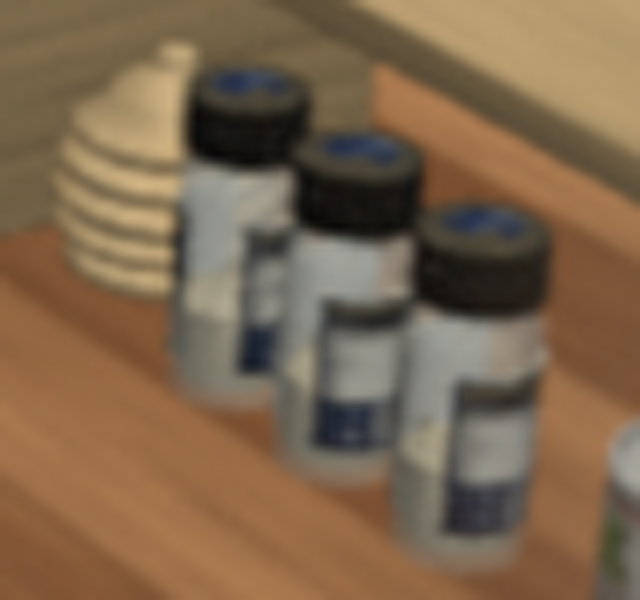

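```bash
python3 - <<'E'
from jars import *
from sh import loc
S=lambda l,t,r,b:np.array([l/8-.5+282,t/7-.5+160,r/8-.5+282,b/7-.5+160])
D=lambda l,t,r,b:np.array([l/8-.5+265,t/8-.5+172,r/8-.5+265,b/8-.5+172])
obs={'left':dict(scene=S(40,45,208,370),side=D(168,65,310,405)),'mid':dict(scene=S(207,112,387,442),side=D(275,130,425,483)),'right':dict(scene=S(388,180,589,520),side=D(393,203,552,570))}
P=dict(scene=np.array([120/12-.5+250,105/10-.5+150,473/12-.5+250,457/10-.5+150]),side=np.array([52/8-.5+265,42/8-.5+172,np.nan,298/8-.5+172]))
J=cyl(41,105)
def fitp(e,pts,us):
    f=lambda p:np.nan_to_num(np.concatenate([ext(C[n],p,pts)-e[n] for n in us]))
    r=least_squares(f,[650,-100]); return loc(r.x).round(1),r.fun.round(1)
for u in [('scene','side'),('scene',),('side',)]:
    for k in obs: print(u,k,*fitp(obs[k],J,u))
    for rb in (26,30,34): print(u,'pot',rb,*fitp(P,cyl(0,0,[(rb,0),(37,15),(38,30),(36,45),(30,60),(6,72),(6,82)]),u))
E
```

```text
('scene', 'side') left [30.9 60.2] [-0.5 -0.7 -0.   0.8 -0.2 -0.9  0.7  0.8]
('scene', 'side') mid [31.1  1.7] [-0.6 -1.   0.4  0.9 -0.4 -0.9  0.6  0.8]
('scene', 'side') right [ 32.  -58.3] [-0.6 -0.8  0.3  1.  -0.5 -1.1  0.8  0.6]
('scene', 'side') pot 26 [ 59.1 144. ] [-0.7 -0.1  0.8  0.1 -0.1 -0.4  0.   0.2]
('scene', 'side') pot 30 [ 60.7 145.5] [-0.7 -0.6  0.6  0.6  0.1 -0.7  0.   0.5]
('scene', 'side') pot 34 [ 62.2 146.9] [-0.8 -1.   0.5  1.   0.3 -1.   0.   0.8]
('scene',) left [31.7 60. ] [-0.2 -0.8  0.2  0.6]
('scene',) mid [31.4  1.6] [-0.5 -1.   0.5  0.9]
('scene',) right [ 32.8 -58.2] [-0.4 -1.   0.4  0.8]
('scene',) pot 26 [ 59.3 144.3] [-0.7 -0.2  0.7  0.1]
('scene',) pot 30 [ 61.  145.6] [-0.7 -0.6  0.7  0.5]
('scene',) pot 34 [ 62.8 147. ] [-0.7 -1.1  0.7  0.9]
('side',) left [30.5 60.7] [-0.4 -0.9  0.4  0.7]
('side',) mid [31.   1.9] [-0.5 -0.9  0.5  0.7]
('side',) right [ 31.1 -58.8] [-0.7 -1.   0.7  0.8]
('side',) pot 26 [ 58.9 143.3] [ 0.  -0.3  0.   0.3]
('side',) pot 30 [ 60.1 145.2] [ 0.  -0.7  0.   0.6]
('side',) pot 34 [ 61.4 147.2] [ 0.  -1.   0.   0.8]
```

```bash
python3 - <<'E'
import cv2,numpy as np
a=cv2.imread('pics/scene0.png')
def z(x,y,w,h,f): return cv2.resize(a[y:y+h,x:x+w],None,fx=f,fy=f,interpolation=cv2.INTER_CUBIC)
l=z(232,112,50,45,8); r=z(385,175,50,45,8)
o=np.hstack([l,r]); o=np.clip((o.astype(float)-60)*1.6,0,255).astype(np.uint8); cv2.imwrite('pics/ze.png',o)
a=cv2.imread('pics/side0.png')
l=z(245,130,50,45,8); r=z(330,175,50,45,8)
o=np.hstack([l,r]); o=np.clip((o.astype(float)-60)*1.6,0,255).astype(np.uint8); cv2.imwrite('pics/zf.png',o)
E
```

```text
(no output)
```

View pics/ze.png

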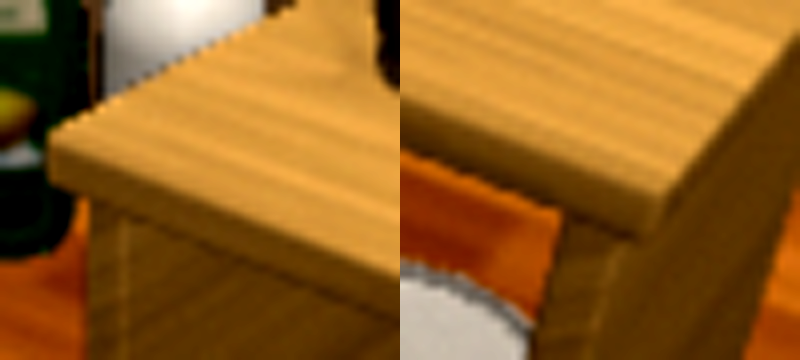

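View pics/zf.png

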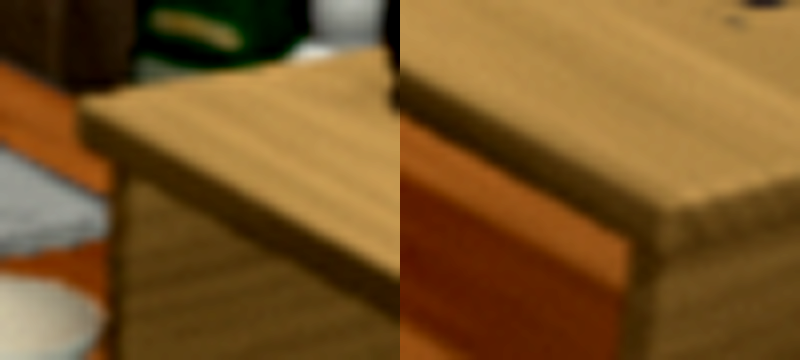

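```bash
python3 - <<'E'
from fit import *
obs=[('scene',(238,128.75),[0,210,173]),('scene',(238,134.25),[0,210,155]),('scene',(417,198.9),[0,-210,173]),('scene',(414.5,204.3),[0,-210,155]),('scene',(454.8,156.8),[200,-210,173]),
('side',(254.8,142.4),[0,210,173]),('side',(255.1,147),[0,210,155]),('side',(363,200.1),[0,-210,173]),('side',(362,205.8),[0,-210,155]),('side',(430,182.2),[200,-210,173])]
def f(p,z=0,ob=obs): return np.concatenate([proj(C[n],T(p,p[2],np.array(P)+[0,0,z]))[0]-uv for n,uv,P in ob])
q=least_squares(f,[626,-133,0]);print(q.x,q.fun.round(1))
q=least_squares(lambda p:f(p[:3],p[3]),[626,-133,0,0]);print(q.x,q.fun.round(1))
for n in C:
  ob=[o for o in obs if o[0]==n]; q=least_squares(lambda p:f(p[:3],p[3],ob),[626,-133,0,0]);print(n,q.x,q.fun.round(1))
  for z,i in((173,0),(155,1)):
    a,b=[onz(C[n],*ob[j][1],z) for j in (i,i+2)]; d=a-b; print(n,z,np.degrees(np.arctan2(-d[0],d[1])),np.linalg.norm(d))
E
```

```text
[ 6.25833359e+02 -1.32771956e+02 -4.34426507e-02] [-0.5 -1.8 -0.5 -0.2  0.2 -0.6  0.3  2.1 -0.4 -1.6 -0.1 -1.6 -0.5  0.2
 -0.4 -0.5 -0.4  2.   1.9 -0.2]
[ 6.27284009e+02 -1.31954141e+02 -4.24713719e-02 -1.27158729e+00] [-0.4 -1.6 -0.4 -0.  -0.1 -0.6  0.   2.1 -0.8 -1.5  0.1 -1.3 -0.3  0.5
 -0.2 -0.2 -0.2  2.2  1.9  0. ]
scene [ 6.30355243e+02 -1.31690193e+02 -4.19644004e-02 -3.53832868e+00] [ 0.3 -1.2  0.3  0.4  0.1 -0.5  0.2  2.2 -0.9 -1.2]
scene 173 -1.9122341955661455 413.63476413110135
scene 155 -1.6682919755320818 415.57782817709216
side [ 6.38862878e+02 -1.19142731e+02 -3.17417222e-02 -7.93632598e+00] [ 0.3 -0.8 -0.1  1.  -0.1 -0.9 -0.1  1.3 -0.  -0.6]
side 173 -1.6508587786095275 410.35484194588196
side 155 -1.827299361932064 414.4334451117996
```

```bash
python3 - <<'E'
from sh import *
mv(sw(-20-132,60.3,57),TH)
E
```

```text
now [422.2  26.  106.1] [-179.9    -0.33  177.3 ] theta 87.3 w 8.1 F [ 0.1 -0.3 -0.5] t 19.95 q [ 2.000e+00  9.200e+00  1.151e+02 -1.000e-01  5.610e+01 -8.520e+01]
->delta [-59.8, -89.3, 48.9] spin 0.0002
```

Emit:
{"fn": "apply_moves", "kwargs": {"plan": [{"jaw": 1,"delta_pos": [-5,-20,0],"spin": 0},{"jaw": 1,"delta_pos": [-20,-55,0],"spin": 0},{"jaw": 1,"delta_pos": [-40,-80,10],"spin": 0},{"jaw": 1,"delta_pos": [-55,-88,25],"spin": 0},{"jaw": 1,"delta_pos": [-60,-89.3,40],"spin": 0},{"jaw": 1,"delta_pos": [-60,-89.3,48],"spin": 0},{"jaw": 1,"delta_pos": [-60,-89.3,49],"spin": 0},{"jaw": 1,"delta_pos": [-60,-89.3,49],"spin": 0}]}}

```text
time_s: 20.95
ee_pos: [477.5, -65.7, 57.2]
ee_rot: [-179.9, -0.3, 177.3]
force: [0.2, 0.2, -0.9]
gripper_width: 8.2
```

```bash
python3 - <<'E'
from sh import *
mv(sw(24.5-132,60.3,57),TH)
E
```

```text
now [477.5 -65.7  57.2] [-179.9    -0.31  177.34] theta 87.34 w 8.2 F [ 0.2  0.2 -0.9] t 20.95 q [ -9.1  17.5 112.   -0.2  50.8 -96.3]
->delta [-44.5, -0.4, -0.0] spin 0.0008
```

Emit:
{"fn": "apply_moves", "kwargs": {"plan": [{"jaw": 1,"delta_pos": [-10,-0.4,0],"spin": 0},{"jaw": 1,"delta_pos": [-22,-0.4,0],"spin": 0},{"jaw": 1,"delta_pos": [-30,-0.4,0],"spin": 0},{"jaw": 1,"delta_pos": [-35,-0.4,0],"spin": 0},{"jaw": 1,"delta_pos": [-40,-0.4,0],"spin": 0},{"jaw": 1,"delta_pos": [-43,-0.4,0],"spin": 0},{"jaw": 1,"delta_pos": [-44.5,-0.4,0],"spin": 0},{"jaw": 1,"delta_pos": [-44.5,-0.4,0],"spin": 0}]}}

```text
time_s: 21.95
ee_pos: [522.0, -68.2, 56.9]
ee_rot: [-179.9, -0.3, 177.3]
force: [-0.5, -0.2, -1.1]
gripper_width: 7.9
```

```bash
python3 - <<'E'
from sh import *
print(loc(env.state()['ee_pos']))
mv(sw(-15-132,1.5,57),TH)
E
```

```text
[-107.41754088   60.30475162]
now [522.  -68.2  56.9] [-179.89   -0.31  177.34] theta 87.34 w 7.9 F [-0.5 -0.2 -1.1] t 21.95 q [ -8.6  21.  106.4  -0.2  53.  -95.8]
->delta [39.6, -58.8, 0.3] spin 0.0008
```

Emit:
{"fn": "apply_moves", "kwargs": {"plan": [{"jaw": 1,"delta_pos": [10,0,0],"spin": 0},{"jaw": 1,"delta_pos": [28,0,0],"spin": 0},{"jaw": 1,"delta_pos": [38,-5,0],"spin": 0},{"jaw": 1,"delta_pos": [39.6,-25,0],"spin": 0},{"jaw": 1,"delta_pos": [39.6,-48,0],"spin": 0},{"jaw": 1,"delta_pos": [39.6,-58.8,0],"spin": 0},{"jaw": 1,"delta_pos": [39.6,-58.8,0],"spin": 0},{"jaw": 1,"delta_pos": [39.6,-58.8,0],"spin": 0}]}}

```text
time_s: 22.95
ee_pos: [479.6, -124.7, 57.2]
ee_rot: [-179.9, -0.3, 177.3]
force: [-0.1, 1.2, -1.7]
gripper_width: 7.4
```

```bash
python3 - <<'E'
from sh import *
mv(sw(24.5-132,1.5,57),TH)
E
```

```text
now [ 479.6 -124.7   57.2] [-179.92   -0.32  177.34] theta 87.34 w 7.4 F [-0.1  1.2 -1.7] t 22.95 q [ -15.8   18.6  110.3   -0.2   51.4 -103. ]
->delta [-39.6, -0.5, -0.0] spin 0.0009
```

Emit:
{"fn": "apply_moves", "kwargs": {"plan": [{"jaw": 1,"delta_pos": [-8,-0.5,0],"spin": 0},{"jaw": 1,"delta_pos": [-18,-0.5,0],"spin": 0},{"jaw": 1,"delta_pos": [-25,-0.5,0],"spin": 0},{"jaw": 1,"delta_pos": [-30,-0.5,0],"spin": 0},{"jaw": 1,"delta_pos": [-35,-0.5,0],"spin": 0},{"jaw": 1,"delta_pos": [-38,-0.5,0],"spin": 0},{"jaw": 1,"delta_pos": [-39.6,-0.5,0],"spin": 0},{"jaw": 1,"delta_pos": [-39.6,-0.5,0],"spin": 0}]}}

```text
time_s: 23.95
ee_pos: [519.2, -127.0, 56.9]
ee_rot: [-179.9, -0.3, 177.3]
force: [0.7, 0.1, -1.5]
gripper_width: 7.5
```

Emit:
{"fn": "apply_moves", "kwargs": {"plan": [{"jaw": 1,"delta_pos": [10,0,0],"spin": 0},{"jaw": 1,"delta_pos": [28,0,0],"spin": 0},{"jaw": 1,"delta_pos": [38,-5,0],"spin": 0},{"jaw": 1,"delta_pos": [40,-25,0],"spin": 0},{"jaw": 1,"delta_pos": [40,-48,0],"spin": 0},{"jaw": 1,"delta_pos": [40,-60,0],"spin": 0},{"jaw": 1,"delta_pos": [40,-60,0],"spin": 0},{"jaw": 1,"delta_pos": [40,-60,0],"spin": 0}]}}

```text
time_s: 24.95
ee_pos: [476.2, -184.6, 57.2]
ee_rot: [-179.9, -0.3, 177.3]
force: [0.4, -0.2, -2.4]
gripper_width: 8.0
```

```bash
python3 - <<'E'
from sh import *
mv(sw(24.5-132,-58.3,57),TH)
E
```

```text
now [ 476.2 -184.6   57.2] [-179.94   -0.33  177.33] theta 87.33 w 8.0 F [ 0.4 -0.2 -2.4] t 24.95 q [ -22.4   19.7  108.4   -0.2   52.2 -109.6]
->delta [-40.1, -0.2, -0.1] spin 0.0007
```

Emit:
{"fn": "apply_moves", "kwargs": {"plan": [{"jaw": 1,"delta_pos": [-8,-0.2,0],"spin": 0},{"jaw": 1,"delta_pos": [-18,-0.2,0],"spin": 0},{"jaw": 1,"delta_pos": [-25,-0.2,0],"spin": 0},{"jaw": 1,"delta_pos": [-30,-0.2,0],"spin": 0},{"jaw": 1,"delta_pos": [-35,-0.2,0],"spin": 0},{"jaw": 1,"delta_pos": [-38.5,-0.2,0],"spin": 0},{"jaw": 1,"delta_pos": [-40.1,-0.2,0],"spin": 0},{"jaw": 1,"delta_pos": [-40.1,-0.2,0],"spin": 0}]}}

```text
time_s: 25.95
ee_pos: [516.4, -186.7, 56.9]
ee_rot: [-179.9, -0.3, 177.3]
force: [0.8, -1.2, -1.3]
gripper_width: 8.2
```

Emit:
{"fn": "apply_moves", "kwargs": {"plan": [{"jaw": 1,"delta_pos": [8,0,0],"spin": 0},{"jaw": 1,"delta_pos": [30,0,0],"spin": 0},{"jaw": 1,"delta_pos": [65,0,0],"spin": 0},{"jaw": 1,"delta_pos": [100,30,-20],"spin": 0},{"jaw": 1,"delta_pos": [105,85,-50],"spin": 0},{"jaw": 1,"delta_pos": [105,140,-60],"spin": 0},{"jaw": 1,"delta_pos": [105,195,-60],"spin": 0},{"jaw": 1,"delta_pos": [105,220,-60],"spin": 0}]}}

```text
time_s: 26.95
ee_pos: [421.4, 40.1, 117.7]
ee_rot: [-180.0, -0.3, 177.5]
force: [-0.2, -0.1, -1.4]
gripper_width: 8.1
```

```bash
python3 look.py 15; python3 - <<'E'
import cv2,numpy as np
a=cv2.imread('pics/s15.png')[145:240,252:357]; cv2.imwrite('pics/zq2.png',cv2.resize(a,None,fx=7,fy=6,interpolation=cv2.INTER_CUBIC))
a=cv2.imread('pics/d15.png')[165:245,265:355]; cv2.imwrite('pics/zr2.png',cv2.resize(a,None,fx=7,fy=7,interpolation=cv2.INTER_CUBIC))
E
```

```text
ee loc [-212.8  163.5] [421.6  39.8 117.5] theta [-179.98   -0.28  177.54] 87.29 [ 0.6 -1.  -1.3] 27.05
```

View pics/zq2.png

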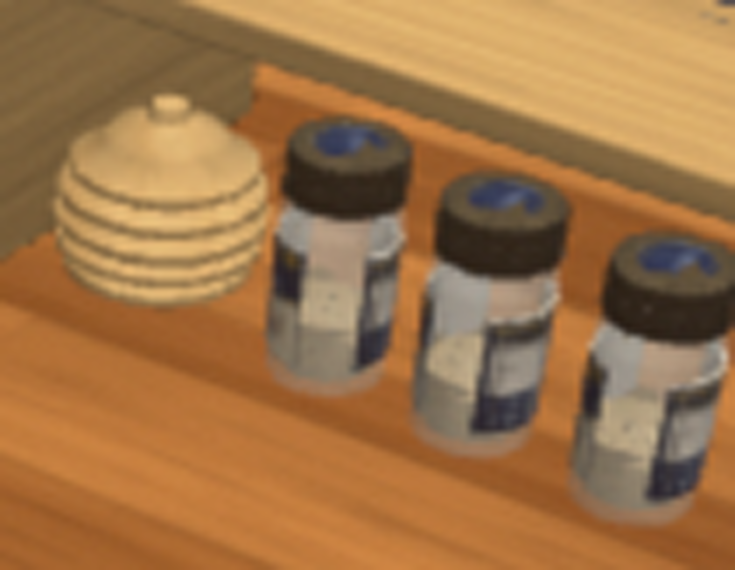

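View pics/zr2.png

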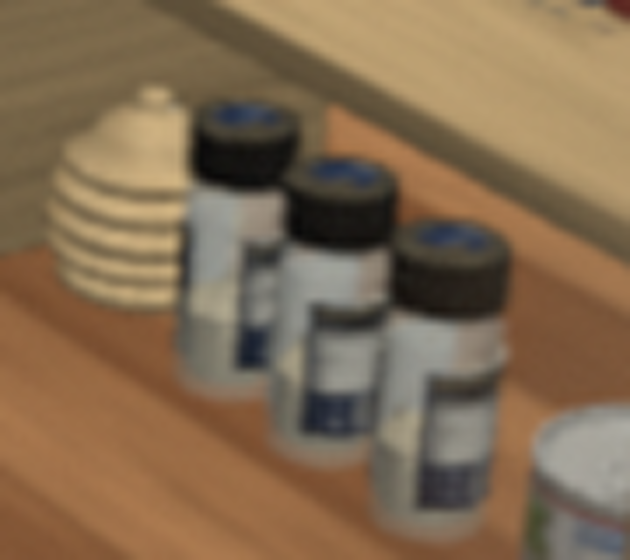

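```bash
python3 - <<'E'
from jars import *
from sh import loc
S=lambda l,t,r,b:np.array([l/7-.5+252,t/6-.5+145,r/7-.5+252,b/6-.5+145])
D=lambda l,t,r,b:np.array([l/7-.5+265,t/7-.5+165,r/7-.5+265,b/7-.5+165])
o={'left':dict(scene=S(267,117,412,394),side=D(176,99,301,396)),'mid':dict(scene=S(412,172,571,453),side=D(268,155,399,466)),'right':dict(scene=S(569,232,np.nan,523),side=D(369,220,511,540)),'pot':dict(scene=S(53,93,268,305),side=D(45,85,np.nan,310))}
J=cyl(41,105); Pt=cyl(0,0,[(30,0),(37,15),(38,30),(36,45),(30,60),(6,72),(6,82)])
for u in [('scene','side'),('scene',),('side',)]:
    R={}
    for k in o:
        r=least_squares(lambda p:np.nan_to_num(np.concatenate([ext(C[n],p,Pt if k=='pot' else J)-o[k][n] for n in u])),[650,-100]); R[k]=r.x
        print(u,k,loc(r.x).round(1),r.fun.round(1))
    for yw in (-2.7,-2.3,-1.8):
        a=np.array([np.cos(np.radians(yw)),np.sin(np.radians(yw))]); print(yw,[((R[k]-R['pot'])@a).round(1) for k in ('left','mid','right')])
E
```

```text
('scene', 'side') left [43.2 59.9] [-0.5 -0.8  0.3  0.6 -0.3 -0.7  0.5  0.9]
('scene', 'side') mid [43.3  1.5] [-0.6 -0.9  0.2  1.  -0.4 -0.7  0.8  0.5]
('scene', 'side') right [ 42.8 -59.2] [-0.5 -0.7  0.   0.8 -0.3 -0.9  0.7  0.8]
('scene', 'side') pot [ 60.6 145. ] [-0.2 -0.5 -0.1  0.6  0.3 -0.6  0.   0.5]
-2.7 [np.float64(-17.4), np.float64(-17.4), np.float64(-17.8)]
-2.3 [np.float64(-18.0), np.float64(-18.4), np.float64(-19.3)]
-1.8 [np.float64(-18.8), np.float64(-19.6), np.float64(-21.0)]
('scene',) left [43.1 59.6] [-0.4 -0.7  0.4  0.6]
('scene',) mid [44.   1.4] [-0.4 -1.   0.4  0.9]
('scene',) right [ 43.9 -59.8] [ 0.  -0.8  0.   0.7]
('scene',) pot [ 61.  144.9] [-0.  -0.5  0.   0.5]
-2.7 [np.float64(-17.9), np.float64(-17.0), np.float64(-17.2)]
-2.3 [np.float64(-18.5), np.float64(-18.0), np.float64(-18.6)]
-1.8 [np.float64(-19.2), np.float64(-19.3), np.float64(-20.4)]
('side',) left [43.6 60.9] [-0.4 -0.9  0.4  0.7]
('side',) mid [42.7  1.8] [-0.6 -0.7  0.6  0.5]
('side',) right [ 42.4 -58.7] [-0.5 -0.9  0.5  0.7]
('side',) pot [ 60.  145.5] [ 0.  -0.6  0.   0.5]
-2.7 [np.float64(-16.4), np.float64(-17.3), np.float64(-17.7)]
-2.3 [np.float64(-17.0), np.float64(-18.3), np.float64(-19.1)]
-1.8 [np.float64(-17.7), np.float64(-19.6), np.float64(-20.9)]
```

```bash
python3 - <<'E'
from sh import *
mv([505.4,277.5,130],6.94)
E
```

```text
now [421.6  39.8 117.5] [-179.98   -0.28  177.54] theta 87.54 w 7.9 F [ 0.6 -1.  -1.3] t 27.05 q [  3.8   8.4 114.    0.   57.8 -83.7]
->delta [-73.4, 241.1, -12.9] spin 1.4067
```

Emit:
{"fn": "apply_moves", "kwargs": {"plan": [{"jaw": 1,"delta_pos": [-5,15,-13],"spin": 0.12},{"jaw": 1,"delta_pos": [-15,45,-20],"spin": 0.3},{"jaw": 1,"delta_pos": [-25,80,-20],"spin": 0.48},{"jaw": 1,"delta_pos": [-35,120,-20],"spin": 0.66},{"jaw": 1,"delta_pos": [-46,160,-20],"spin": 0.84},{"jaw": 1,"delta_pos": [-58,195,-18],"spin": 1.02},{"jaw": 1,"delta_pos": [-68,225,-15],"spin": 1.2},{"jaw": 1,"delta_pos": [-73.4,241,-13],"spin": 1.38}]}}

```text
time_s: 28.05
ee_pos: [506.1, 277.4, 129.6]
ee_rot: [-179.7, -0.0, 98.1]
force: [0.1, -0.3, -1.0]
gripper_width: 7.7
```

```bash
python3 - <<'E'
from sh import *
mv([505.4,277.5,85],6.94)
E
```

```text
now [506.1 277.4 129.6] [-1.7972e+02 -1.0000e-02  9.8130e+01] theta 8.13 w 7.7 F [ 0.1 -0.3 -1. ] t 28.05 q [27.5 21.  94.2  0.1 65.1 19.3]
->delta [0.2, -0.5, 44.6] spin 0.0208
```

Emit:
{"fn": "apply_moves", "kwargs": {"plan": [{"jaw": 1,"delta_pos": [0.2,-1,8],"spin": 0.0208},{"jaw": 1,"delta_pos": [0.2,-1,20],"spin": 0.0208},{"jaw": 1,"delta_pos": [0.2,-1,32],"spin": 0.0208},{"jaw": 1,"delta_pos": [0.2,-1,40],"spin": 0.0208},{"jaw": 1,"delta_pos": [0.2,-1,44.6],"spin": 0.0208},{"jaw": 1,"delta_pos": [0.2,-1,44.6],"spin": 0.0208},{"jaw": 1,"delta_pos": [0.2,-1,44.6],"spin": 0.0208},{"jaw": 1,"delta_pos": [0.2,-1,44.6],"spin": 0.0208}]}}

```text
time_s: 29.05
ee_pos: [505.1, 277.6, 85.4]
ee_rot: [-179.8, -0.0, 96.9]
force: [-0.8, 0.3, -1.3]
gripper_width: 7.7
```

```bash
cat > look2.py <<'E'
import sys
from sh import *
k=sys.argv[1]
b=grab('scene',f's{k}.png')[110:210,100:195]; d=grab('side',f'd{k}.png')[105:205,140:235]
cv2.imwrite(f'pics/R{k}.png',cv2.resize(np.hstack([b,d]),None,fx=4.2,fy=4.2,interpolation=cv2.INTER_CUBIC)[:,:,::-1])
E
python3 look2.py 16; python3 - <<'E'
from sh import *
mv([505,277.5,56],6.94)
E
```

```text
now [505.  277.6  85.3] [-1.7975e+02 -2.0000e-02  9.6940e+01] theta 6.94 w 7.6 F [-0.3 -0.1 -1.3] t 29.15 q [27.6 23.2 97.8  0.1 59.3 20.6]
->delta [-0.1, 0.1, 29.3] spin 0.0001
```

View pics/R16.png

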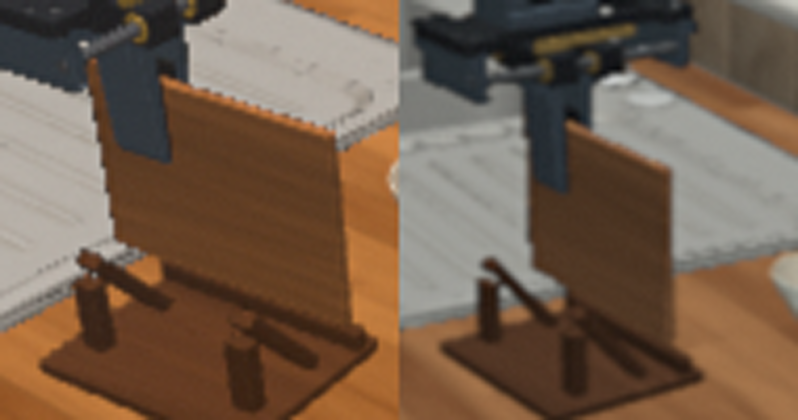

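Emit:
{"fn": "apply_moves", "kwargs": {"plan": [{"jaw": 1,"delta_pos": [0,0,6],"spin": 0},{"jaw": 1,"delta_pos": [0,0,13],"spin": 0},{"jaw": 1,"delta_pos": [0,0,19],"spin": 0},{"jaw": 1,"delta_pos": [0,0,24],"spin": 0},{"jaw": 1,"delta_pos": [0,0,27],"spin": 0},{"jaw": 1,"delta_pos": [0,0,28.8],"spin": 0},{"jaw": 1,"delta_pos": [0,0,28.8],"spin": 0},{"jaw": 1,"delta_pos": [0,0,28.8],"spin": 0}]}}

```text
time_s: 30.15
ee_pos: [505.2, 277.7, 56.6]
ee_rot: [-179.8, -0.0, 96.9]
force: [1.2, 0.5, -2.5]
gripper_width: 7.6
```

```bash
python3 look2.py 17; python3 - <<'E'
from sh import *
mv([505,277.5,56],6.94)
E
```

```text
now [505.2 277.7  56.6] [-1.7979e+02 -3.0000e-02  9.6950e+01] theta 6.95 w 7.8 F [ 1.8  0.5 -2.7] t 30.25 q [27.6 24.9 99.8  0.1 55.6 20.6]
->delta [-0.1, -0.2, 0.6] spin 0.0001
```

View pics/R17.png

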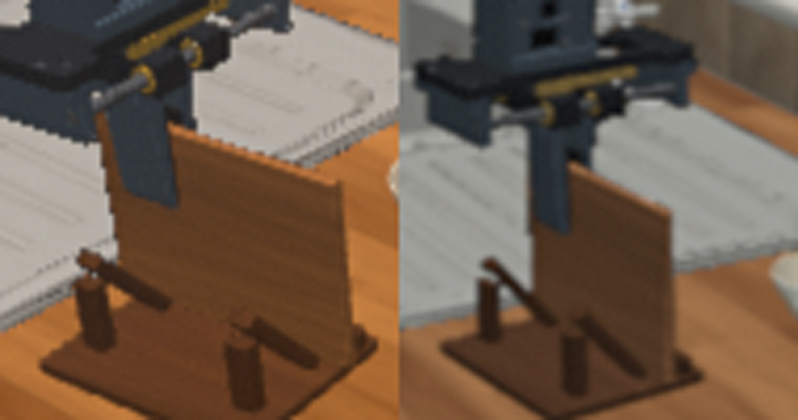

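Emit:
{"fn": "apply_moves", "kwargs": {"plan": [{"jaw": 0.86,"delta_pos": [0,0,0],"spin": 0},{"jaw": 0.8,"delta_pos": [0,-5,0],"spin": 0},{"jaw": 0.74,"delta_pos": [0,-12,0],"spin": 0},{"jaw": 0.69,"delta_pos": [0,-18,0],"spin": 0},{"jaw": 0.6,"delta_pos": [0,-25,0],"spin": 0},{"jaw": 0.52,"delta_pos": [0,-31,0],"spin": 0},{"jaw": 0.43,"delta_pos": [0,-37,0],"spin": 0},{"jaw": 0.32,"delta_pos": [0,-43,0],"spin": 0}]}}

```text
time_s: 31.25
ee_pos: [462.1, 272.4, 56.7]
ee_rot: [-179.8, -0.0, 96.9]
force: [0.2, 0.1, -0.7]
gripper_width: 58.8
```

```bash
python3 look2.py 18; python3 - <<'E'
from sh import *
mv([505,277.5,56],6.94)
E
```

```text
now [461.7 272.3  56.7] [-1.7974e+02 -1.0000e-02  9.6960e+01] theta 6.96 w 61.5 F [-0.2  0.7  0.7] t 31.35 q [2.920e+01 2.170e+01 1.052e+02 1.000e-01 5.330e+01 2.220e+01]
->delta [-0.1, 43.7, 0.5] spin 0.0003
```

View pics/R18.png

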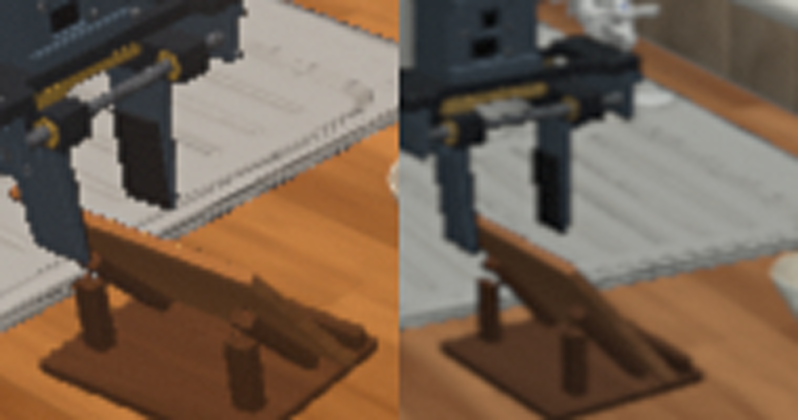

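Ruler is leaning back and resting nearly on its ribs. Finishing the opening with the near finger moving clear, then lifting.

Emit:
{"fn": "apply_moves", "kwargs": {"plan": [{"jaw": 0.2,"delta_pos": [0,-6,0],"spin": 0},{"jaw": 0.1,"delta_pos": [0,-10,0],"spin": 0},{"jaw": 0,"delta_pos": [0,-12,0],"spin": 0},{"jaw": 0,"delta_pos": [0,-12,0],"spin": 0},{"jaw": 0,"delta_pos": [0,-10,-5],"spin": 0},{"jaw": 0,"delta_pos": [0,-8,-25],"spin": 0},{"jaw": 0,"delta_pos": [0,-8,-60],"spin": 0},{"jaw": 0,"delta_pos": [0,-8,-100],"spin": 0}]}}

```text
time_s: 32.35
ee_pos: [454.2, 271.2, 157.7]
ee_rot: [-179.7, 0.0, 96.9]
force: [-0.3, -0.9, 1.0]
gripper_width: 91.4
```

Emit:
{"fn": "apply_moves", "kwargs": {"plan": [{"jaw": 0,"delta_pos": [20,0,-20],"spin": 0},{"jaw": 0,"delta_pos": [60,-10,-30],"spin": 0},{"jaw": 0,"delta_pos": [110,-30,-30],"spin": 0},{"jaw": 0,"delta_pos": [160,-50,-30],"spin": 0},{"jaw": 0,"delta_pos": [200,-60,-30],"spin": 0},{"jaw": 0,"delta_pos": [220,-60,-30],"spin": 0},{"jaw": 0,"delta_pos": [220,-60,-30],"spin": 0},{"jaw": 0,"delta_pos": [220,-60,-30],"spin": 0}]}}

```text
time_s: 33.35
ee_pos: [368.9, 481.1, 187.9]
ee_rot: [-179.7, 0.1, 96.9]
force: [0.0, 0.2, 1.0]
gripper_width: 91.0
```

```bash
python3 look2.py 19; python3 look.py 20; python3 - <<'E'
import cv2,numpy as np
s=cv2.imread('pics/s19.png');a=cv2.imread('pics/scene0.png'); 
o=np.hstack([a[140:225,90:200],s[140:225,90:200]]); cv2.imwrite('pics/cmp.png',cv2.resize(o,None,fx=3.5,fy=4,interpolation=cv2.INTER_CUBIC))
E
```

```text
ee loc [-286.4  602. ] [368.8 481.3 188.2] theta [-1.7972e+02  2.0000e-02  9.6860e+01] 87.29 [-0.3  0.3  0.3] 33.55
```

View pics/cmp.png

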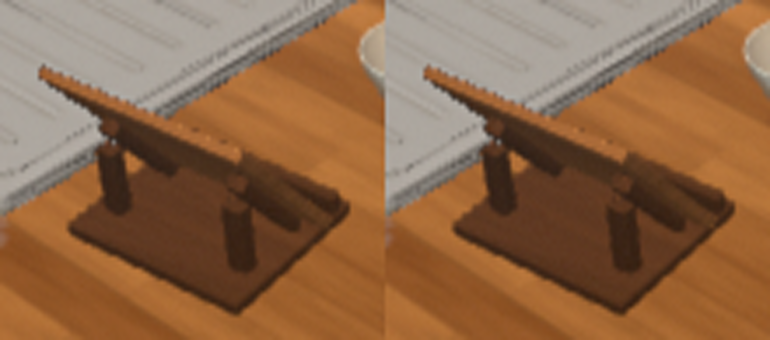

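View pics/R19.png

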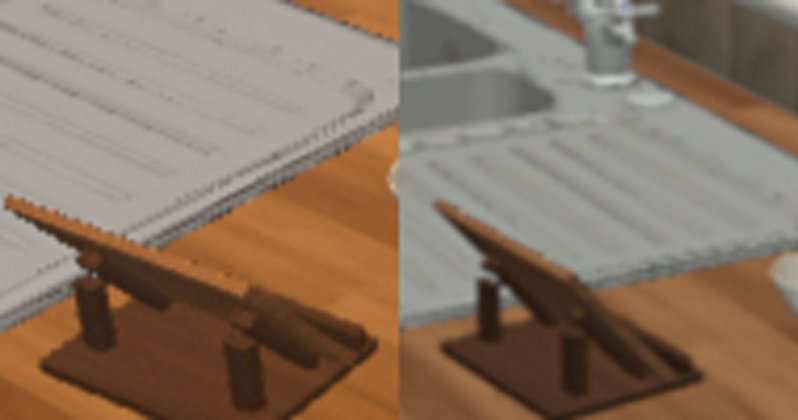

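View pics/L20a.png

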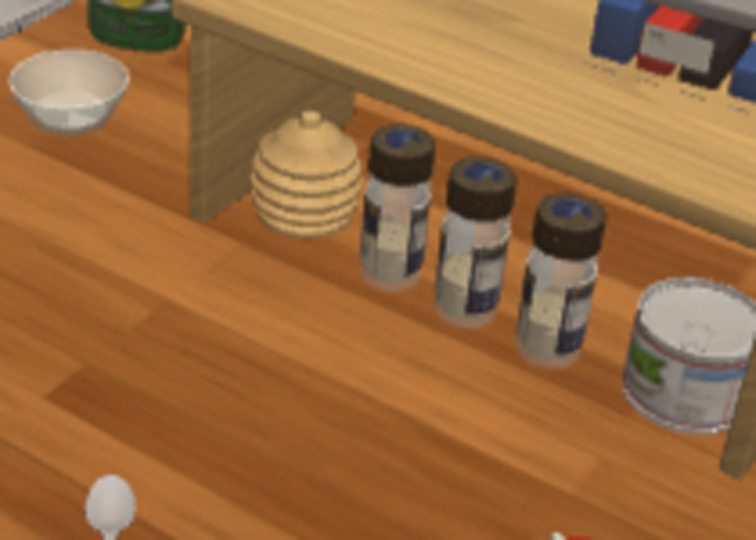

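The ruler's outline in its rest matches the first picture (top-left corner near (101,157) in both), and the jars stand in a row with the pot. Handing in.

```bash
python3 -c "
from workcell import env
print(env.job_done(), env.state()['time_s'])"
```

```text
the job is handed in; nothing more can be done
the job is handed in; nothing more can be done
```

The three jars now stand upright in one row level with the front of the honey pot, the ruler is back in its rest, and I handed the job in at about 33.5 s. No verdict is reported at hand-in, so these are my own checks.

**Method:** The moves cannot tilt the hand, so I did not use the suggested 40° grip or push with the long edge. I tipped the ruler upright in its rest and pinched it near its left end. Its far end then served as a paddle to push each jar low down, in two passes. To return it, I set it in the rest, leaned it back onto the ribs and moved the hand clear.

**Jars:** The last two-camera measurement put the jar centres 17.4, 17.4 and 17.8 mm in front of the pot's centre (left, middle, right). The target is 17.6 mm ± 8 mm. My estimates of the shelf's angle disagreed by about 1°. In the worst case the jars come out 18.8, 19.6 and 21.0 mm in front, still within limits. The final picture shows all three upright, and the pot and tin look unmoved.

**Ruler:** Next to the first picture it looks the same in its rest, to about 2 mm. I judged this by eye and did not measure it.

**What went wrong:**
- The first grasp passed over the ruler because the fingertips sit about 20–25 mm above the reported tool point. I lowered the hand and tried again.
- The networks' jar outlines were several millimetres off, so I measured the jars and pot by hand from the enlarged pictures.

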